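Put the grill press away on the griddle over a separator board

TASK

Lay the slotted wooden separator board flat inside the rim of the blue griddle, then stand the grill press, square and centred, on the board, and last swing the hold-down arm over until its pad rests on the press's handle. The griddle's height is not known beforehand, so feel for it: set both layers down gently, never letting them fall or pressing hard, and leave the other kitchen things where they are.

Things in the scene. Friction and masses are not known exactly. Their poses are not given: they have to be found in the camera images.
- stand: Fixed dark steel stand, base plate 180 (x) x 200 (y) x 12 mm; origin under its middle, z up. It carries the blue enamelled griddle (fixed, centred and square over it) on levelling legs: the griddle's inner floor lies anywhere from 36 to 68 mm above the work surface, not measured: find it by touch or sight. The hold-down arm's post, 22 x 44 mm, 145 mm high, stands at the +x side.
- stand_centre (a point): Centre of the stand on its base plate's top (12 mm up), axes as the stand's: board and press belong centred over it. The griddle's inside is 128 (x) x 168 (y) mm, so 4 mm clear all round the board; its rim is 8 mm wide, 6 mm high above the inner floor; wire handles reach to y = +-117 mm.
- hold_hinge (a point): Axis of the hold-down arm's hinge, along the stand's y, 110 mm to +x of the stand's centre and 130 mm above the work surface.
- hold_down (a joint): Angle of the hold-down arm (rad): 0 is level, reaching from the hinge to the stand's -x over the griddle; grows as it swings up and back: 1.57 upright, at most 1.95. A stiff hinge: stays about where left near upright. With its pad on the press's handle it reads -0.2 to 0.2, depending on the griddle's height.
- hold_pad (a point): Lowest point of the round black rubber pad under the hold-down arm, 110 mm from the hinge and, with the arm level, 18 mm below the hinge axis. The arm is a steel bar 18 mm wide, 12 mm thick, its centre line through the hinge axis.
- hold_tip (a point): Centre of the black ball (24 mm across) at the arm's free end, 148 mm from the hinge.
- rest: Fixed open steel rest that slopes up at 35 degrees towards its own +x; origin on the work surface under the middle of the slope. The board lies on two 16 mm wide rails at y = +-68 mm, against stops at the lower end; between the rails it is open save for a cross bar low down at the rear.
- separator: Beech board 120 (x) x 160 (y) x 8 mm, about 0.12 kg; origin at the centre of its underside, z out of its upper face. Two slots, each 52 mm (x) by 34 mm (y, from 22 to 56 mm either side of the middle), leave a bridge 44 mm wide (y) in the middle to grip by its two edges, along y. Starts on the rest at 35 degrees. Either end may lead.
- press: Grill press of dark cast metal, 0.5 to 0.8 kg; origin at the centre of its underside, z up. Plate 100 (x) x 140 (y) x 8 mm; a bar handle 20 mm wide (x), 110 mm long (y), from 36 to 52 mm above the underside, on two posts at y = +-45 mm. Either end may lead.
- press_handle (a point): Middle of the press's bar handle, 44 mm above the underside and 8 mm below the handle's top.
- mug: White ceramic mug, 80 mm wide, 90 mm high, a bystander; origin under its centre.
- scoop: Beige plastic measuring scoop, cup 64 mm wide and 45 mm high, flat handle to its -x reaching 113 mm, a bystander; origin under the cup.
- spoon: Wooden spoon, 240 mm long, a bystander lying on the work surface.
- jar: Glass jar with aluminium cap, 72 mm wide, 90 mm high, a bystander; origin under its centre.
- oil: Green oil bottle, 64 mm wide, 200 mm high, a bystander; origin under its centre.
- bowl: White bowl, 140 mm wide, 60 mm high, a bystander; origin under its centre.
There are look-alikes about, which are no part of the job. There is more than one size of the separator; the job needs the middle-sized.

How it is judged:
By the outcome, as a careful person would: the job done as asked, in the order asked, and still so for the second after the job is handed in, with the robot touching nothing.
It also fails if it takes over 72 s, if anything falls off the work surface, if the arm or the gripper's body presses on something with over 40 N, if the wrist force passes 120 N, or if a joint passes its speed limit or range.

ROBOT

A 6-joint arm with a two-finger parallel gripper is mounted at the origin on the work surface. World frame = base frame: x ahead of the robot, y to its left, z up, the work surface at z = 0. Lengths are in m, angles in rad, forces in N, time in s.
With the tool pointing down it reaches from about 0.225 to 0.875 m from the base axis. Payload 3.4 kg.
Tool frame: the origin (TCP) lies at the very end of the fingers, on their centre line; the grasp point (between the pads) lies bot.grip_depth behind it (bot.grip_depth is the distance from the TCP to the grasp point, in m); y points along the fingers, x is the direction in which the jaws open and shut, and the axes are right-handed (so a half turn about y gives the same grasp; the last joint's range is limited). The gripper opens to 85 mm and grips with 20 to 120 N. Pads are 22 mm wide; open, the fingers measure 114 mm over their backs; the gripper's body (76 mm by 85 mm) begins 54 mm behind the grasp point. The pads swing forward as they close: fully open they stand 13 mm farther back than shut.
Start: joints at [1.16, 0.276, 1.505, -0, 1.361, -0.121], TCP at [0.164, 0.551, 0.231] pointing down, gripper open.
Joint ranges: [-2.89, 2.89], [-0.75, 2.08], [0.22, 2.7], [-1.18, 4.32], [0.11, 2.71], [-2.7, 2.7]. Speed limits (rad/s): [2.57, 2.57, 3.14, 3.14, 3.14, 3.14].

INTERFACE

Orientations are given as a unit quaternion [w, x, y, z].
In Python, from plant import bot gives the robot as it stands.
- The arm moves only by the tool move_arm, never from a script. Its argument "series" is a list of rows, each a list of 3 entries, a list of its own where there are three numbers: the opening in per cent of the stroke, from 0 (shut) to 100 (fully open), then the shift along the tool's x, y, z in mm, then the turn about the tool's y in rad. In form: [[fingers, [tx, ty, tz], roll], ...]. A call has 1 to 12 rows; each row is the pose to reach, as a shift and turn from the pose commanded when the call began, along the tool's axes at that moment; what a row does not reach only later rows make up. A row lasts 1/12 s, in which the tool goes at most 41.7 mm and 7.16 degrees, less where a joint would pass 70% of its speed; a pose out of reach is approached as far as the arm can. A call with a gripper value outside its range is refused whole. The fingers move at their own pace and stop on an object; "force" is the grip in N (left out, the last holds). Time passes only in rows, so rows that repeat a pose let the fingers close. It gives the time, the measured TCP pose, the force and the opening at its end, in the units of the state.
- bot.observe(): the state, without advancing time (a new reading comes with each control period).
- bot.read_camera(name): name is "side" or "top"; returns (picture, depth): 420x560x3 uint8, blue, green, red; 420x560 float32, m along the optical axis (not along the pixel's ray), 0 where there is no reading.
- bot.camera_params(name): a dict with "fx", "fy", "cx", "cy" (pixels), "k1" (the pictures are not rectified: a ray, as slopes to the right and down, at radius r is drawn at 1 + k1 r^2 times it, then the intrinsics apply), "T" (4x4, takes a point from camera to world coordinates). Camera axes: x right, y up, looking along -z (the intrinsics and any distortion apply to the point x, -y, -z); pixel columns grow to the right and rows downward; lengths in m; the calibration is good to about 2 mm. A picture is of the moment at which its call begins. camera_params takes no time and is no camera call.
- bot.job_done(): hands the job in, once; it reports no verdict.
The state is a dict: "clock": time; "q": joint angles; "joint_vel": joint speeds; "effort": joint torques, N m; "eef_pos": TCP position; "tcp_rot": TCP orientation; "ft_force": force on the tool from outside, world axes, zero at the start; "torque": the same for the moment, N m; "width": finger opening in m.
Only numpy, scipy, OpenCV 4.12 (cv2) and the standard library are available. Lean on these libraries where they do the work, as an engineer would, in place of code of your own. Each camera call takes 0.05 s, during which the arm holds its last target.

## Working session

There is one attempt and no reset: what is moved stays moved. The work goes in short steps, Python scripts to look and compute and a tool call to move; the robot and the scene stay as the last step left them, time stands still between calls to the robot, and variables do not carry over. Pictures are saved under pics/ and viewed, and the job is handed in when it is done.

Besides the shell and the picture viewer there is one more tool, called after "Call:" as name([rows], argument=value, ...), one row to a line, values as JSON. move_arm: Moves the arm, as the interface text tells. Its arguments: {"type":"object","properties":{"series":{"type":"array"},"force":{"type":"number"}},"required":["series"]}

```bash
ls -la; mkdir -p pics; cat > snap.py <<'E'
import cv2,numpy as np
from plant import bot
def snap(tag):
    for n in ("side","top"):
        im,d=bot.read_camera(n)
        cv2.imwrite(f"pics/{tag}_{n}.png",im); np.save(f"pics/{tag}_{n}.npy",d)
E
python3 - <<'E'
from snap import *
snap("a")
print(bot.observe(), bot.grip_depth)
for n in ("side","top"): print(n,bot.camera_params(n))
E
```

```text
total 12
drwxr-xr-x  3 agent agent 4096 Dec  6 12:32 .
drwxr-xr-x 23 root  root  4096 Dec  6 12:32 ..
drwxr-xr-x  2 agent agent 4096 Dec  6 12:32 pics
{'clock': 0.1, 'q': array([ 1.16003987e+00,  2.76563606e-01,  1.50597646e+00,  1.79017542e-05,
        1.36073587e+00, -1.21019908e-01]), 'joint_vel': array([-0.00112034, -0.00154774, -0.00389849,  0.00072142,  0.0002066 ,
       -0.00143159]), 'effort': array([ 3.74537398e-03, -4.17695582e+01, -2.46406692e+01,  1.70373614e-04,
        5.76220220e-03,  4.68399924e-05]), 'eef_pos': array([0.16410062, 0.55060183, 0.23052005]), 'tcp_rot': array([-0.56665402,  0.56723418,  0.42206053, -0.42309989]), 'ft_force': array([-0.5590044 , -0.32604177, -0.67624867]), 'torque': array([ 0.02803404,  0.01339324, -0.00122665]), 'width': 0.08527247425806081} 0.0187
side {'fx': 427.21456765436585, 'fy': 427.21456765436585, 'cx': 272.12723475768007, 'cy': 213.24629972324422, 'k1': -0.015518799513932839, 'T': array([[ 0.71930891,  0.49412806, -0.48829516, -0.07455484],
       [-0.6945778 ,  0.52420907, -0.49271344, -0.68330099],
       [ 0.01250521,  0.69357214,  0.72027863,  0.96119285],
       [ 0.        ,  0.        ,  0.        ,  1.        ]])}
top {'fx': 471.167332904552, 'fy': 471.167332904552, 'cx': 284.0585151600593, 'cy': 215.8917413335387, 'k1': 0.04201235260154251, 'T': array([[ 0.01138313,  0.9948579 , -0.10063883,  0.37801427],
       [-0.99981765,  0.01286726,  0.01411034, -0.11249023],
       [ 0.01533272,  0.10045986,  0.99482296,  1.56336889],
       [ 0.        ,  0.        ,  0.        ,  1.        ]])}
```

View pics/a_side.png

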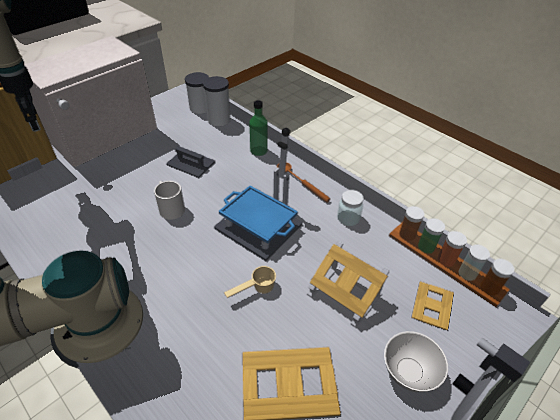

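View pics/a_top.png

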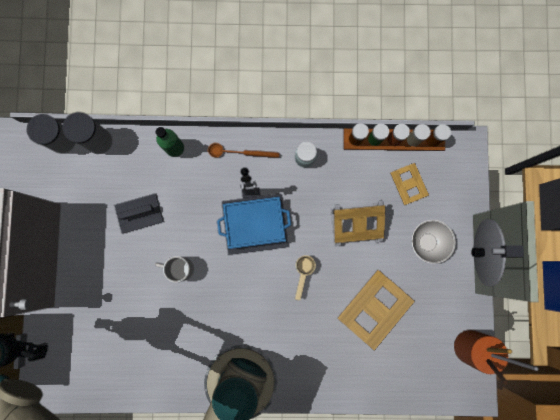

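The side view shows the griddle near (258,213), the board on the rest near (348,280), the press near (190,160) and the upright hold-down arm near (285,160). In the top view they are at (255,222), (358,223), (139,212) and (248,183). The loose boards at (290,380) and (433,305) in the side view are the look-alikes.

```bash
cat > geo.py <<'E'
import cv2,numpy as np
from plant import bot
def rays(n,uv):
    P=bot.camera_params(n); uv=np.atleast_2d(np.array(uv,float))
    K=np.array([[P['fx'],0,P['cx']],[0,P['fy'],P['cy']],[0,0,1]])
    s=cv2.undistortPoints(uv.reshape(-1,1,2),K,np.array([P['k1'],0,0,0,0])).reshape(-1,2)
    d=np.c_[s[:,0],-s[:,1],-np.ones(len(s))]
    return P['T'][:3,3], d@P['T'][:3,:3].T
def onz(n,uv,z):
    o,d=rays(n,uv); t=(z-o[2])/d[:,2]; return o+d*t[:,None]
def dep(n,uv,D):
    o,d=rays(n,uv); uv=np.atleast_2d(uv).astype(int); return o+d*D[uv[:,1],uv[:,0]][:,None]
def cloud(n,D):
    h,w=D.shape; u,v=np.meshgrid(np.arange(w),np.arange(h)); uv=np.c_[u.ravel(),v.ravel()]
    o,d=rays(n,uv); return (o+d*D.ravel()[:,None]).reshape(h,w,3)
def tri(uvs,uvt):
    o1,d1=rays("side",uvs);o2,d2=rays("top",uvt);d1=d1[0];d2=d2[0]
    A=np.c_[d1,-d2]; t=np.linalg.lstsq(A,o2-o1,rcond=None)[0]
    a=o1+t[0]*d1;b=o2+t[1]*d2; return (a+b)/2,np.linalg.norm(a-b)
def proj(n,p):
    P=bot.camera_params(n); T=np.linalg.inv(P['T']); q=T[:3,:3]@np.array(p)+T[:3,3]
    s=np.array([q[0],-q[1]])/-q[2]; r2=s@s; s=s*(1+P['k1']*r2); return np.array([P['fx']*s[0]+P['cx'],P['fy']*s[1]+P['cy']])
E
python3 - <<'E'
from geo import *
a=cv2.imread("pics/a_side.png");t=cv2.imread("pics/a_top.png")
def crop(im,x,y,w,h,s,f): cv2.imwrite(f"pics/{f}.png",cv2.resize(im[y:y+h,x:x+w],None,fx=s,fy=s,interpolation=cv2.INTER_CUBIC))
crop(a,150,120,250,200,3,"c1");crop(t,100,140,300,130,2.6,"c2")
for n,im in(("side",a),("top",t)):
    D=np.load(f"pics/a_{n}.npy");C=cloud(n,D)
    hsv=cv2.cvtColor(im,cv2.COLOR_BGR2HSV)
    m=cv2.inRange(hsv,(95,120,60),(125,255,255)); nn,L,S,c=cv2.connectedComponentsWithStats(m)
    for i in range(1,nn):
        if S[i,4]>800:
            p=C[(L==i)]; print(n,"blue",S[i],c[i],"z pct",np.percentile(p[:,2],[2,10,25,50,75,90,98]).round(4))
            print(cv2.minAreaRect(np.argwhere(L==i)[:,::-1].astype(np.float32)))
    m=cv2.inRange(hsv,(12,90,90),(25,255,255)); nn,L,S,c=cv2.connectedComponentsWithStats(m)
    for i in range(1,nn):
        if S[i,4]>500:
            p=C[L==i]; print(n,"wood",S[i],c[i].round(),p.mean(0).round(3),np.percentile(p[:,2],[2,50,98]).round(3))
E
```

```text
side blue [ 219  186   78   57 2453] [258.30697106 213.24459845] z pct [0.0584 0.06   0.0612 0.0628 0.0648 0.0678 0.0702]
((258.5076904296875, 213.36154174804688), (74.17276763916016, 42.04777145385742), 29.744882583618164)
side wood [ 310  244   78   74 2466] [348. 280.] [ 0.503 -0.375  0.076] [0.04  0.074 0.108]
side wood [ 412  282   42   48 1130] [433. 305.] [ 0.642 -0.554  0.011] [0.002 0.006 0.01 ]
side wood [ 243  347   97   73 5187] [289. 384.] [ 0.228 -0.44   0.015] [0.007 0.011 0.014]
top blue [ 218  197   73   52 2771] [254.09888127 222.32154457] z pct [0.0203 0.0588 0.0613 0.0639 0.0668 0.0695 0.0735]
((253.74362182617188, 222.38792419433594), (45.55778884887695, 72.33580017089844), 82.64761352539062)
top wood [391 163  38  42 750] [409. 184.] [ 0.648 -0.55   0.015] [-0.001  0.006  0.014]
top wood [ 522  166   38  200 3460] [542. 268.] [ 0.379 -1.304 -0.575] [-0.601 -0.587 -0.572]
top wood [ 334  206   51   37 1364] [359. 224.] [ 0.506 -0.371  0.083] [0.037 0.077 0.112]
top wood [ 338  271   76   79 2469] [376. 310.] [ 0.234 -0.434  0.015] [0.004 0.011 0.018]
```

View pics/c1.png

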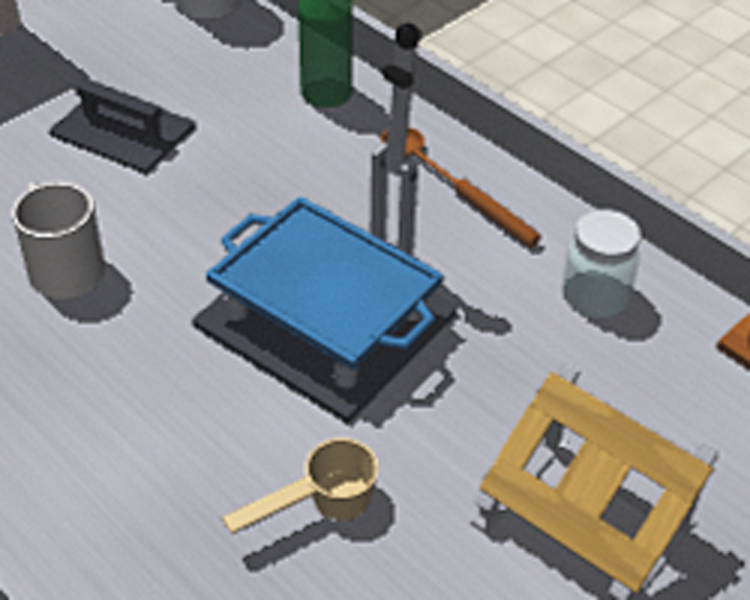

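View pics/c2.png

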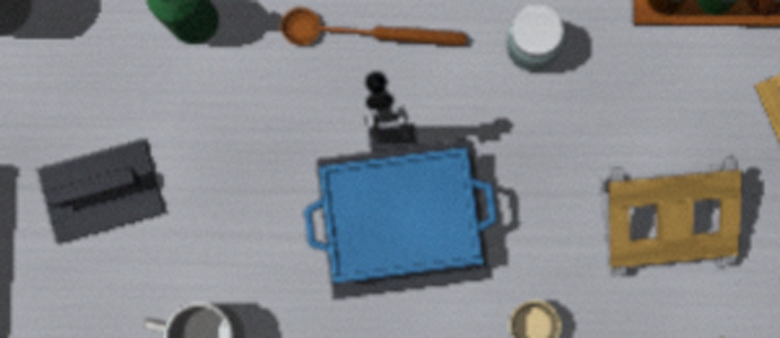

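```bash
cat > meas.py <<'E'
from geo import *
def mask(im,lo,hi):
    return cv2.inRange(cv2.cvtColor(im,cv2.COLOR_BGR2HSV),lo,hi)
def rect(P2):
    (c,s,a)=cv2.minAreaRect(P2.astype(np.float32)); 
    return np.array(c),np.array(s),a
def big(m,cx,cy):
    nn,L,S,c=cv2.connectedComponentsWithStats(m)
    i=min(range(1,nn),key=lambda i:np.hypot(*(c[i]-[cx,cy])) if S[i,4]>300 else 1e9); return (L==i).astype(np.uint8)
E
python3 - <<'E'
from meas import *
for n,bc,gc in(("side",(348,280),(258,213)),("top",(359,224),(254,222))):
    im=cv2.imread(f"pics/a_{n}.png");D=np.load(f"pics/a_{n}.npy");C=cloud(n,D)
    m=big(mask(im,(12,90,90),(25,255,255)),*bc)
    er=cv2.erode(m,np.ones((3,3)))
    p=C[er>0]; c=p.mean(0); 
    for _ in range(4):
        c=p.mean(0);U,S,V=np.linalg.svd(p-c);nrm=V[2]*np.sign(V[2,2]); r=(p-c)@nrm; p=p[abs(r)<2.5*r.std()]
    o,d=rays(n,np.argwhere(m>0)[:,::-1]); t=((c-o)@nrm)/(d@nrm); q=o+d*t[:,None]
    # plane basis
    up=np.array([0,0,1])-nrm*nrm[2]; up/=np.linalg.norm(up); sd=np.cross(nrm,up)
    uv=np.c_[(q-c)@up,(q-c)@sd]; R=rect(uv)
    cc=c+R[0][0]*up+R[0][1]*sd
    print(n,"board n",nrm.round(3),"tilt",np.degrees(np.arccos(nrm[2])).round(2),"yaw of downslope n_xy",np.degrees(np.arctan2(nrm[1],nrm[0])).round(2),"rms",r.std().round(4))
    print("  centre top",cc.round(4),R)
    g=big(cv2.morphologyEx(mask(im,(95,120,60),(125,255,255)),cv2.MORPH_CLOSE,np.ones((3,3))),*gc)
    g=cv2.morphologyEx(g,cv2.MORPH_OPEN,np.ones((9,9)))
    w=onz(n,np.argwhere(g>0)[:,::-1],0.068); R=rect(w[:,:2]); print("  griddle",R)
    ys,xs=np.nonzero(g); er=cv2.erode(g,np.ones((15,15))); z=C[er>0][:,2]; print("  floor z",np.median(z).round(4), "surface near:",np.median(C[330:340,200:230][...,2]).round(4))
    # press plate
    X=C[...,0];Y=C[...,1];Z=C[...,2]; dk=mask(im,(0,0,0),(180,110,75))
    sel=(X>.40)&(X<.70)&(Y>.1)&(Y<.4)&(dk>0)
    print("  press px",sel.sum(),np.argwhere(sel).mean(0)[::-1])
    h=sel&(Z>.035); hp=C[h]; print("  handle",h.sum(),hp.mean(0).round(4),np.median(Z[h]).round(4), rect(hp[:,:2]))
E
```

```text
side board n [0.831 0.07  0.551] tilt 56.53 yaw of downslope n_xy 4.8 rms 0.0363
  centre top [ 62.9513  27.4224 -97.5844] (array([-117.06918335,  -22.47429657]), array([666.42736816,   9.23636627]), 11.431703567504883)
  griddle (array([ 0.50426894, -0.03810488]), array([0.14984539, 0.21212341]), 7.8704423904418945)
  floor z 0.0621 surface near: -0.0008
  press px 463 [191.1425486 161.3887689]
  handle 130 [0.5354 0.3373 0.0462] 0.0479 (array([0.53734767, 0.3429347 ]), array([0.02138618, 0.11266489]), 17.028818130493164)
top board n [-0.975 -0.22   0.004] tilt 89.75 yaw of downslope n_xy -167.29 rms 0.0303
  centre top [ 0.5791 -0.7353 -1.9265] (array([-2.01147366, -0.37079406]), array([5.42980957, 0.33458012]), 12.84257698059082)
  griddle (array([ 0.50789058, -0.03877264]), array([0.14540556, 0.18764931]), 8.215773582458496)
  floor z 0.0633 surface near: 0.0004
  press px 1147 [140.2972973  213.32258065]
  handle 229 [0.5398 0.3427 0.0515] 0.0518 (array([0.54006499, 0.34398505]), array([0.02202387, 0.10799553]), 17.634992599487305)
```

```bash
python3 - <<'E'
from meas import *
for n,bc,gc in(("side",(348,280),(258,213)),("top",(359,224),(254,222))):
    im=cv2.imread(f"pics/a_{n}.png");D=np.load(f"pics/a_{n}.npy");C=cloud(n,D)
    m=big(mask(im,(12,90,90),(25,255,255)),*bc)
    er=cv2.erode(m,np.ones((3,3)))
    p=C[(er>0)&(D>0)&(C[...,2]>.03)&(C[...,2]<.13)]; 
    for _ in range(5):
        c=p.mean(0);U,S,V=np.linalg.svd(p-c,full_matrices=False);nrm=V[2]*np.sign(V[2,2]); r=(p-c)@nrm; p=p[abs(r)<2.5*r.std()+1e-6]
    uvp=np.argwhere(m>0)[:,::-1]
    o,d=rays(n,uvp); t=((c-o)@nrm)/(d@nrm); q=o+d*t[:,None]
    up=np.array([0,0,1])-nrm*nrm[2]; up/=np.linalg.norm(up); sd=np.cross(nrm,up)
    uv=np.c_[(q-c)@up,(q-c)@sd]; R=rect(uv)
    cc=c+R[0][0]*up+R[0][1]*sd
    print(n,"board n",nrm.round(3),"tilt",np.degrees(np.arccos(nrm[2])).round(2),"yaw n_xy",np.degrees(np.arctan2(nrm[1],nrm[0])).round(2),"rms",r.std().round(4),len(p))
    print("  centre",cc.round(4),R)
    # slots: holes
    cs,h=cv2.findContours(m,cv2.RETR_CCOMP,cv2.CHAIN_APPROX_NONE)
    for k,cn in enumerate(cs):
        if h[0][k][3]>=0 and cv2.contourArea(cn)>30:
            o,d=rays(n,cn.reshape(-1,2)); q=o+d*(((c-o)@nrm)/(d@nrm))[:,None]; print("  slot",q.mean(0).round(4),rect(np.c_[(q-cc)@up,(q-cc)@sd]))
    g=mask(im,(95,120,60),(125,255,255)); g=big(g,*gc)
    g=cv2.morphologyEx(cv2.morphologyEx(g,cv2.MORPH_CLOSE,np.ones((3,3))),cv2.MORPH_OPEN,np.ones((13,13)))
    w=onz(n,np.argwhere(g>0)[:,::-1],0.068); print("  griddle",rect(w[:,:2]))
    X=C[...,0];Y=C[...,1];Z=C[...,2]; dk=mask(im,(0,0,0),(180,110,75))
    sel=(X>.40)&(X<.70)&(Y>.2)&(Y<.45)&(dk>0)&(Z<.02)&(Z>.004)
    print("  press plate",rect(C[sel][:,:2]))
    # hold-down: points above .15 around
    s=(X>.5)&(X<.75)&(Y>-.1)&(Y<.05)&(Z>.14)&(D>0); print("  arm",s.sum())
    for z0 in np.arange(.14,.30,.02):
        b=s&(Z>=z0)&(Z<z0+.02); 
        if b.sum()>2: print("   ",z0.round(2),C[b].mean(0).round(4),b.sum())
E
```

```text
side board n [-0.571 -0.06   0.819] tilt 35.04 yaw n_xy -174.02 rms 0.0018 1938
  centre [ 0.5039 -0.3723  0.0746] (array([0.0005932 , 0.00313883]), array([0.11958115, 0.16040939]), 0.20970281958580017)
  slot [ 0.5091 -0.4107  0.0755] (array([ 0.00100576, -0.0380751 ]), array([0.03729922, 0.05449672]), 88.2242431640625)
  slot [ 0.4996 -0.3335  0.0745] (array([0.00029927, 0.03916176]), array([0.03803798, 0.05543712]), 89.95673370361328)
  griddle (array([ 0.50426894, -0.03810488]), array([0.14984539, 0.21212341]), 7.8704423904418945)
  press plate (array([0.53659147, 0.34346613]), array([0.09881493, 0.14036939]), 17.035404205322266)
  arm 367
    0.14 [ 0.6147 -0.0252  0.1472] 71
    0.16 [ 0.6167 -0.0241  0.1702] 38
    0.18 [ 0.619  -0.0232  0.1902] 39
    0.2 [ 0.6207 -0.0236  0.2099] 37
    0.22 [ 0.6178 -0.0258  0.2288] 26
    0.24 [ 0.6184 -0.0241  0.2481] 77
    0.26 [ 0.6243 -0.0239  0.2708] 41
    0.28 [ 0.6263 -0.0224  0.2851] 38
top board n [-0.573 -0.064  0.817] tilt 35.24 yaw n_xy -173.63 rms 0.0026 1052
  centre [ 0.506  -0.3726  0.0761] (array([-0.00114257,  0.00079609]), array([0.12271423, 0.15912868]), 0.41975364089012146)
  slot [ 0.5018 -0.3326  0.0763] (array([0.00037929, 0.03918866]), array([0.03857084, 0.05463824]), 89.24357604980469)
  slot [ 0.5098 -0.411   0.0758] (array([-0.00110568, -0.03907489]), array([0.05508336, 0.03539307]), 0.7521311044692993)
  griddle (array([ 0.50789058, -0.03877264]), array([0.14540556, 0.18764931]), 8.215773582458496)
  press plate (array([0.53854662, 0.3410081 ]), array([0.09546814, 0.1416485 ]), 16.93541145324707)
  arm 188
    0.14 [ 0.6172 -0.0241  0.146 ] 48
    0.16 [ 0.6156 -0.0223  0.1674] 10
    0.18 [ 0.6179 -0.024   0.1854] 10
    0.24 [ 0.6175 -0.0225  0.2474] 58
    0.26 [ 0.624  -0.0218  0.2749] 6
    0.28 [ 0.6306 -0.0206  0.2865] 54
```

```bash
cat > tool.py <<'E'
from meas import *
from scipy.spatial.transform import Rotation as R
def frame():
    s=bot.observe(); q=s['tcp_rot']; M=R.from_quat([q[1],q[2],q[3],q[0]]).as_matrix()
    return s,M
def goto(p,yawx,M=None,p0=None):
    """shift in tool axes (mm) and roll so tool x lies along world yaw yawx(deg), mod 180"""
    s,Mm=frame(); p0=s['eef_pos']
    d=Mm.T@(np.array(p)-p0)*1000
    cur=np.degrees(np.arctan2(Mm[1,0],Mm[0,0]))
    # roll + about tool y (down) => yaw decreases
    r=-(((yawx-cur)+90)%180-90)
    print("clock",round(s['clock'],2),"pos",p0.round(4),"toolx yaw",cur.round(2),"shift",d.round(1),"roll",np.radians(r).round(3),"F",s['ft_force'].round(1),"w",round(s['width'],4),"q6",s['q'][5].round(2))
E
python3 - <<'E'
from tool import *
s,M=frame();print(M.round(4))
c=np.array([.5075,-.038]);goto([*c,.16],98.1)
# board yaw from edges of camera, ball position by black blob
for n in("side","top"):
    im=cv2.imread(f"pics/a_{n}.png");D=np.load(f"pics/a_{n}.npy");C=cloud(n,D)
    m=((im.max(2)<45)&(C[...,2]>.262)&(abs(C[...,0]-.62)<.06)&(abs(C[...,1]+.02)<.05)).astype(np.uint8);print(n,m.sum(),np.argwhere(m).mean(0)[::-1],C[m>0].mean(0))
E
```

```text
[[ 2.857e-01 -7.000e-04 -9.583e-01]
 [ 9.583e-01 -1.500e-03  2.857e-01]
 [-1.700e-03 -1.000e+00  2.000e-04]]
clock 0.1 pos [0.1641 0.5506 0.2305] toolx yaw 73.4 shift [-465.8   71.2 -497.3] roll -0.431 F [-0.6 -0.3 -0.7] w 0.0853 q6 -0.12
side 52 [285.26923077 131.53846154] [ 0.6247113  -0.02256854  0.2825271 ]
top 42 [244.28571429 171.54761905] [ 0.62816543 -0.02001316  0.28612525]
```

Call:
move_arm([
  [55,[-466,50,-497],-0.431],
  [55,[-466,50,-497],-0.431],
  [55,[-466,50,-497],-0.431],
  [55,[-466,50,-497],-0.431],
  [55,[-466,50,-497],-0.431],
  [55,[-466,50,-497],-0.431],
  [55,[-466,50,-497],-0.431],
  [55,[-466,50,-497],-0.431],
  [55,[-466,50,-497],-0.431],
  [55,[-466,50,-497],-0.431],
  [55,[-466,50,-497],-0.431],
  [55,[-466,50,-497],-0.431],
], force=30)

```text
clock: 1.1
eef_pos: [0.413, 0.1233, 0.1949]
tcp_rot: [-0.464, 0.463, 0.534, -0.534]
ft_force: [0.5, 1.6, -0.6]
width: 0.0467
```

```bash
python3 -c "
from tool import *
goto([.5075,-.038,.16],98.1)
print(tri((285.27,131.5),(244.3,171.5)))"
```

```text
clock 1.1 pos [0.413  0.1233 0.1949] toolx yaw 98.08 shift [-173.    34.9  -70.9] roll -0.0 F [ 0.5  1.6 -0.6] w 0.0467 q6 -1.58
(array([ 0.6292931 , -0.01909297,  0.27871285]), np.float64(0.0012442163886073319))
```

Call:
move_arm([
  [55,[-87,35,-36],0],
  [55,[-173,55,-71],0],
  [55,[-173,70,-71],0],
  [55,[-173,90,-71],0],
  [55,[-173,105,-71],0],
  [55,[-173,105,-71],0],
  [55,[-173,105,-71],0],
  [55,[-173,105,-71],0],
])

```text
clock: 1.77
eef_pos: [0.5064, -0.0357, 0.0897]
tcp_rot: [0.465, -0.463, -0.534, 0.534]
ft_force: [-0.8, 0.4, 0.4]
width: 0.0473
```

```bash
python3 -c "
from tool import *
goto([.5075,-.038,.063],98.1)"
```

```text
clock 1.77 pos [ 0.5064 -0.0357  0.0897] toolx yaw 98.03 shift [-2.5 26.7 -0.8] roll -0.001 F [-0.8  0.4  0.4] w 0.0473 q6 -1.92
```

Call:
move_arm([
  [55,[-2,10,-1],0],
  [55,[-2,18,-1],0],
  [55,[-2,22,-1],0],
  [55,[-2,22,-1],0],
])

```text
clock: 2.1
eef_pos: [0.5075, -0.0368, 0.0676]
tcp_rot: [0.464, -0.463, -0.534, 0.535]
ft_force: [-0.6, -0.3, 0.1]
width: 0.047
```

Call:
move_arm([
  [55,[0,1,0],0],
  [55,[0,2,0],0],
  [55,[0,3,0],0],
])

```text
clock: 2.35
eef_pos: [0.5089, -0.0377, 0.0655]
tcp_rot: [-0.463, 0.464, 0.534, -0.534]
ft_force: [-0.2, 0.0, -0.9]
width: 0.0468
```

Call:
move_arm([
  [55,[0,1,0],0],
  [55,[0,2,0],0],
  [55,[0,2,0],0],
])

```text
clock: 2.6
eef_pos: [0.5085, -0.0379, 0.063]
tcp_rot: [-0.464, 0.463, 0.534, -0.534]
ft_force: [0.4, -1.1, 0.4]
width: 0.047
```

Call:
move_arm([
  [55,[0,1,0],0],
  [55,[0,1.5,0],0],
  [55,[0,1.5,0],0],
])

```text
clock: 2.85
eef_pos: [0.5085, -0.0379, 0.0615]
tcp_rot: [0.464, -0.463, -0.534, 0.534]
ft_force: [1.2, 0.3, 1.0]
width: 0.0467
```

Call:
move_arm([
  [55,[0,1,0],0],
  [55,[0,1.5,0],0],
  [55,[0,1.5,0],0],
])

```text
clock: 3.1
eef_pos: [0.5086, -0.0379, 0.0602]
tcp_rot: [-0.463, 0.464, 0.534, -0.534]
ft_force: [-0.8, -0.8, 2.2]
width: 0.0468
```

Call:
move_arm([
  [55,[0,0.7,0],0],
  [55,[0,1.2,0],0],
  [55,[0,1.2,0],0],
])

```text
clock: 3.35
eef_pos: [0.5087, -0.0379, 0.0602]
tcp_rot: [-0.463, 0.464, 0.534, -0.534]
ft_force: [-2.8, 0.1, 10.0]
width: 0.0468
```

Call:
move_arm([
  [55,[0,-20,0],0],
  [60,[0,-60,0],0],
  [70,[0,-100,0],0],
  [70,[40,-105,0],0],
  [70,[80,-105,0],0],
  [70,[120,-105,0],0],
  [70,[160,-105,0],0],
  [70,[200,-105,0],0.03],
  [70,[240,-105,0],0.03],
  [70,[280,-105,0],0.03],
  [70,[320,-105,0],0.03],
  [70,[330,-105,0],0.03],
])

```text
clock: 4.35
eef_pos: [0.4611, 0.2942, 0.1639]
tcp_rot: [-0.471, 0.47, 0.529, -0.527]
ft_force: [1.6, -0.5, 0.2]
width: 0.0597
```

```bash
python3 -c "
from tool import *
goto([.5073,-.3723,.0675],96.2)"
```

```text
clock 4.35 pos [0.4611 0.2942 0.1639] toolx yaw 96.59 shift [-667.7   93.9   30.7] roll 0.007 F [ 1.6 -0.5  0.2] w 0.0597 q6 -1.25
```

I got the sign wrong on that shift: tool x is world +y here. The arm stayed at a safe height the whole way, so I'm going back the other way.

Call:
move_arm([
  [70,[-660,0,30],0.007],
  [70,[-660,0,30],0.007],
  [70,[-660,0,30],0.007],
  [70,[-660,0,30],0.007],
  [70,[-660,0,30],0.007],
  [70,[-660,0,30],0.007],
  [70,[-660,0,30],0.007],
  [70,[-660,0,30],0.007],
  [70,[-660,0,30],0.007],
  [70,[-660,0,30],0.007],
  [70,[-660,0,30],0.007],
  [70,[-660,0,30],0.007],
])

```text
clock: 5.35
eef_pos: [0.4943, -0.2126, 0.1639]
tcp_rot: [-0.473, 0.473, 0.525, -0.525]
ft_force: [0.7, -0.9, 0.4]
width: 0.0601
```

```bash
python3 -c "
from tool import *
goto([.5073,-.3723,.0675],96.2)"
```

```text
clock 5.35 pos [ 0.4943 -0.2126  0.1639] toolx yaw 95.93 shift [-160.2   96.4    3.6] roll -0.005 F [ 0.7 -0.9  0.4] w 0.0601 q6 -2.21
```

Call:
move_arm([
  [70,[-40,0,2],-0.005],
  [70,[-80,0,3],-0.005],
  [70,[-120,15,3],-0.005],
  [70,[-150,40,3],-0.005],
  [70,[-150,55,3],-0.005],
  [70,[-150,55,3],-0.005],
  [70,[-150,55,3],-0.005],
])

```text
clock: 5.93
eef_pos: [0.5064, -0.3592, 0.1077]
tcp_rot: [-0.474, 0.471, 0.526, -0.526]
ft_force: [0.7, -0.4, 1.1]
width: 0.0598
```

```bash
python3 -c "
from tool import *
goto([.5073,-.3723,.0675],96.2)
from snap import *; snap('b')
goto([.5073,-.3723,.0675],96.2)
a=cv2.imread('pics/b_side.png');b=cv2.imread('pics/b_top.png')
def c(im,x,y): return cv2.resize(im[y:y+110,x:x+110],None,fx=3.6,fy=3.6,interpolation=cv2.INTER_CUBIC)
cv2.imwrite('pics/b_c.png',np.hstack([c(a,295,220),c(b,305,170)]))"
```

```text
clock 5.93 pos [ 0.5064 -0.3592  0.1077] toolx yaw 96.2 shift [-13.2  40.1   0.4] roll -0.0 F [ 0.7 -0.4  1.1] w 0.0598 q6 -2.41
clock 6.03 pos [ 0.5079 -0.3592  0.1099] toolx yaw 96.29 shift [-13.   42.4   2.1] roll 0.002 F [-0.4  0.3 -0.1] w 0.0594 q6 -2.41
```

View pics/b_c.png

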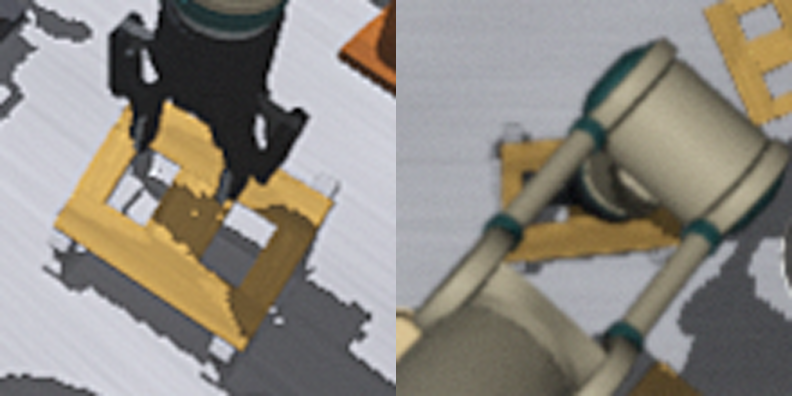

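The side crop has the fingertips at (140,135) and (228,185), above the two slots, with the board undisturbed. I'm going down to bridge level.

Call:
move_arm([
  [70,[-13,8,1],0],
  [70,[-13,20,1],0],
  [70,[-13,30,1],0],
  [70,[-13,36,1],0],
  [70,[-13,40,1],0],
  [70,[-13,40,1],0],
  [70,[-13,40,1],0],
])

```text
clock: 6.62
eef_pos: [0.5082, -0.3725, 0.0689]
tcp_rot: [-0.472, 0.472, 0.527, -0.527]
ft_force: [-0.7, 0.5, 0.0]
width: 0.0598
```

```bash
python3 -c "
from tool import *
goto([.5073,-.3723,.0675],96.2)
from snap import *; snap('c')
goto([.5073,-.3723,.0675],96.2)
a=cv2.imread('pics/c_side.png')
def c(im,x,y): return cv2.resize(im[y:y+110,x:x+110],None,fx=5,fy=5,interpolation=cv2.INTER_CUBIC)
cv2.imwrite('pics/c_c.png',c(a,295,220))"
```

```text
clock 6.62 pos [ 0.5082 -0.3725  0.0689] toolx yaw 96.28 shift [0.3 1.4 0.8] roll 0.001 F [-0.7  0.5  0. ] w 0.0598 q6 -2.42
clock 6.72 pos [ 0.5084 -0.3728  0.0694] toolx yaw 96.27 shift [0.6 1.9 1.1] roll 0.001 F [-0.3 -0.1 -0.5] w 0.0597 q6 -2.42
```

View pics/c_c.png

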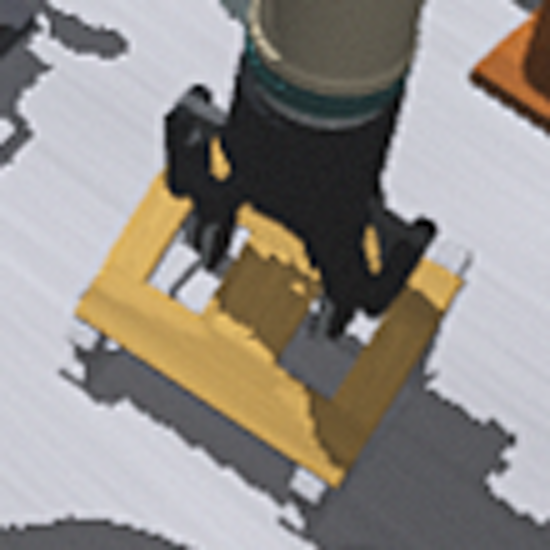

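The fingers straddle the bridge, with tips at (210,250) and (330,325) in the crop. Closing gently.

Call:
move_arm([
  [65,[0,1,1],0],
  [60,[0,2,1],0],
  [50,[0,2,1],0],
  [40,[0,2,1],0],
  [40,[0,2,1],0],
  [40,[0,2,1],0],
  [40,[0,2,1],0],
], force=30)

```text
clock: 7.3
eef_pos: [0.507, -0.3726, 0.0672]
tcp_rot: [-0.472, 0.472, 0.527, -0.526]
ft_force: [-1.1, 1.2, 3.7]
width: 0.0428
```

Call:
move_arm([
  [40,[0,-4,0],0],
  [40,[0,-12,0],0],
  [40,[0,-24,0],0],
  [40,[0,-40,0],0],
  [40,[0,-60,0],0],
  [40,[0,-80,0],0],
  [40,[0,-90,0],0],
  [40,[0,-90,0],0],
])

```text
clock: 7.97
eef_pos: [0.5085, -0.3741, 0.1599]
tcp_rot: [0.47, -0.474, -0.527, 0.527]
ft_force: [0.1, -1.1, -1.6]
width: 0.043
```

```bash
python3 -c "
from tool import *
from snap import *; snap('d')
goto([.5078,-.038,.13],98.1)
a=cv2.imread('pics/d_side.png')
def c(im,x,y): return cv2.resize(im[y:y+130,x:x+130],None,fx=5,fy=4.5,interpolation=cv2.INTER_CUBIC)
cv2.imwrite('pics/d_c.png',c(a,285,160))"
```

```text
clock 8.07 pos [ 0.5069 -0.3727  0.1567] toolx yaw 96.26 shift [332.6  26.7 -37.4] roll -0.032 F [-0.9  1.2 -1.5] w 0.0429 q6 -2.42
```

View pics/d_c.png

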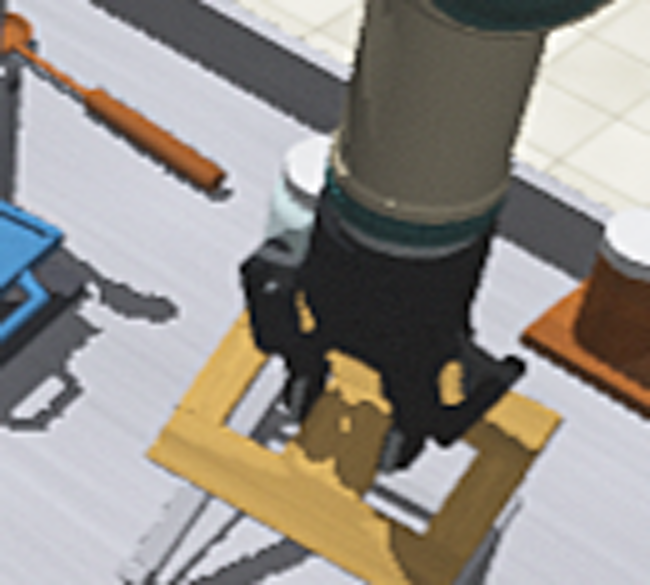

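The board is held at the bridge and clear of the rest. I'll measure its tilt and offset in the hand.

```bash
cat > bd.py <<'E'
from tool import *
def board(tag,zlo,zhi,uv,n="side"):
    im=cv2.imread(f"pics/{tag}_{n}.png");D=np.load(f"pics/{tag}_{n}.npy");C=cloud(n,D)
    m=mask(im,(12,90,40),(25,255,255))
    g=np.zeros_like(m); g[max(uv[1]-60,0):uv[1]+60,max(uv[0]-60,0):uv[0]+60]=1; m=((m>0)&(g>0)&(C[...,2]>zlo)&(C[...,2]<zhi)&(D>0)).astype(np.uint8)
    p=C[cv2.erode(m,np.ones((3,3)))>0]
    for _ in range(6):
        c=p.mean(0);U,S,V=np.linalg.svd(p-c,full_matrices=False);nrm=V[2]*np.sign(V[2,2]); r=(p-c)@nrm; p=p[abs(r)<2.5*r.std()+1e-6]
    q=C[m>0]; q=q[abs((q-c)@nrm)<.008]
    o,d=rays(n,np.argwhere(m>0)[:,::-1]); q=o+d*(((c-o)@nrm)/(d@nrm))[:,None]
    e1=np.cross([0,1,0],nrm); e1/=np.linalg.norm(e1); e2=np.cross(nrm,e1)
    R_=rect(np.c_[(q-c)@e1,(q-c)@e2]); cc=c+R_[0][0]*e1+R_[0][1]*e2
    print(tag,n,"nrm",nrm.round(3),"tilt",np.degrees(np.arccos(nrm[2])).round(2),"rms",r.std().round(4),len(p),"centre",cc.round(4),R_[1].round(4),round(R_[2],2))
E
python3 -c "
from bd import *
board('d',.09,.24,(355,235))
board('d',.09,.24,(365,222),'top')"
```

```text
d side nrm [-0.578 -0.054  0.814] tilt 35.48 rms 0.0017 1482 centre [ 0.5372 -0.3715  0.1902] [0.1978 0.1594] 5.28
d top nrm [-0.576 -0.061  0.815] tilt 35.38 rms 0.0024 457 centre [ 0.5067 -0.3747  0.1673] [0.1195 0.1584] 5.19
```

Call:
move_arm([
  [40,[20,0,-2],0],
  [40,[55,0,-6],-0.01],
  [40,[95,0,-11],-0.02],
  [40,[135,0,-15],-0.032],
  [40,[175,0,-20],-0.032],
  [40,[215,0,-24],-0.032],
  [40,[255,0,-29],-0.032],
  [40,[290,0,-33],-0.032],
  [40,[315,0,-36],-0.032],
  [40,[330,5,-37],-0.032],
  [40,[333,15,-37],-0.032],
  [40,[333,25,-37],-0.032],
])

```text
clock: 9.07
eef_pos: [0.5067, -0.0367, 0.1304]
tcp_rot: [0.463, -0.462, -0.534, 0.535]
ft_force: [0.1, -0.3, -0.6]
width: 0.043
```

Call:
move_arm([
  [40,[0,0,0],0],
  [40,[0,0,0],0],
])

```text
clock: 9.23
eef_pos: [0.5066, -0.0385, 0.1303]
tcp_rot: [0.465, -0.463, -0.533, 0.535]
ft_force: [-0.1, -0.4, -0.9]
width: 0.0432
```

```bash
python3 -c "
from bd import *
from snap import *; snap('e')
goto([.5078,-.038,.13],98.1)
board('e',.075,.24,(262,200)); board('e',.075,.24,(254,222),'top')
a=cv2.imread('pics/e_side.png');b=cv2.imread('pics/e_top.png')
def c(im,x,y): return cv2.resize(im[y:y+110,x:x+110],None,fx=3.6,fy=3.6,interpolation=cv2.INTER_CUBIC)
cv2.imwrite('pics/e_c.png',np.hstack([c(a,205,140),c(b,200,170)]))"
```

```text
clock 9.33 pos [ 0.5077 -0.0388  0.1316] toolx yaw 98.0 shift [ 0.8  1.6 -0.2] roll -0.002 F [ 0.6  0.7 -1.8] w 0.0428 q6 -1.92
e side nrm [-0.564 -0.079  0.822] tilt 34.7 rms 0.0019 880 centre [ 0.5211 -0.0372  0.1496] [0.1616 0.1622] 6.85
e top nrm [-0.578 -0.082  0.812] tilt 35.72 rms 0.0025 315 centre [ 0.5063 -0.0402  0.1401] [0.1203 0.157 ] 6.92
```

View pics/e_c.png

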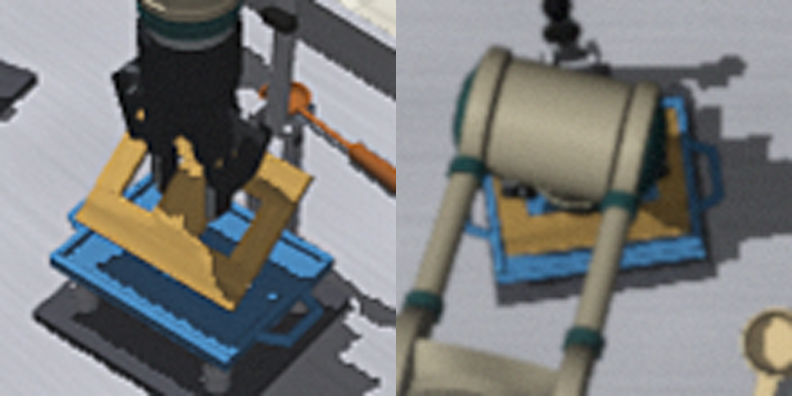

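In the side crop the board is square over the griddle, low edge toward the robot at (150,240) and tilt still about 35°. I'm going down until the low edge touches, then pivoting it flat.

Call:
move_arm([
  [40,[1,8,0],0],
  [40,[1,16,0],0],
  [40,[1,24,0],0],
  [40,[1,28,0],0],
  [40,[1,30,0],0],
  [40,[1,30,0],0],
], force=22)

```text
clock: 9.83
eef_pos: [0.5069, -0.0366, 0.1011]
tcp_rot: [0.464, -0.463, -0.534, 0.534]
ft_force: [-0.1, 0.7, -1.0]
width: 0.0432
```

Call:
move_arm([
  [40,[0,1,0],0],
  [40,[0,2,0],0],
  [40,[0,3,0],0],
  [40,[0,3,0],0],
])

```text
clock: 10.17
eef_pos: [0.5074, -0.0367, 0.099]
tcp_rot: [-0.463, 0.464, 0.534, -0.534]
ft_force: [-0.9, 0.7, -0.6]
width: 0.0429
```

Call:
move_arm([
  [40,[0,1,0],0],
  [40,[0,2,0],0],
  [40,[0,3,0],0],
  [40,[0,3,0],0],
])

```text
clock: 10.5
eef_pos: [0.5074, -0.0367, 0.0958]
tcp_rot: [-0.464, 0.463, 0.534, -0.534]
ft_force: [0.3, 0.2, -1.3]
width: 0.043
```

Call:
move_arm([
  [40,[0,1,0],0],
  [40,[0,2,0],0],
  [40,[0,3,0],0],
  [40,[0,3,0],0],
])

```text
clock: 10.83
eef_pos: [0.5089, -0.0366, 0.0938]
tcp_rot: [-0.463, 0.464, 0.535, -0.533]
ft_force: [1.2, 2.1, 4.9]
width: 0.0429
```

Call:
move_arm([
  [40,[0,1,0],0],
  [40,[0,2,0],0],
  [40,[0,3,0],0],
  [40,[0,3,0],0],
])

```text
clock: 11.17
eef_pos: [0.5103, -0.0366, 0.0913]
tcp_rot: [-0.462, 0.465, 0.535, -0.532]
ft_force: [3.4, 2.2, 5.4]
width: 0.0431
```

Call:
move_arm([
  [40,[0,1,0],0],
  [40,[0,2,0],0],
  [40,[0,3,0],0],
  [40,[0,3,0],0],
])

```text
clock: 11.5
eef_pos: [0.5107, -0.037, 0.0884]
tcp_rot: [-0.462, 0.466, 0.535, -0.532]
ft_force: [4.0, 1.9, 5.4]
width: 0.0427
```

Call:
move_arm([
  [40,[0,1,0],0],
  [40,[0,2,0],0],
  [40,[0,3,0],0],
  [40,[0,4,0],0],
  [40,[0,5,0],0],
  [40,[0,5,0],0],
])

```text
clock: 12.0
eef_pos: [0.5103, -0.0372, 0.0832]
tcp_rot: [-0.462, 0.465, 0.535, -0.533]
ft_force: [3.9, 0.8, 5.0]
width: 0.0429
```

Call:
move_arm([
  [40,[0,1,0],0],
  [40,[0,2,0],0],
  [40,[0,3,0],0],
  [40,[0,4,0],0],
  [40,[0,5,0],0],
  [40,[0,5,0],0],
])

```text
clock: 12.5
eef_pos: [0.5081, -0.037, 0.0772]
tcp_rot: [-0.463, 0.464, 0.534, -0.534]
ft_force: [3.3, -0.0, 5.2]
width: 0.043
```

```bash
python3 -c "
from bd import *
from snap import *; snap('f')
goto([.5078,-.038,.0625],98.1)
board('f',.06,.24,(262,200)); board('f',.06,.24,(254,222),'top')
a=cv2.imread('pics/f_side.png');b=cv2.imread('pics/f_top.png')
def c(im,x,y): return cv2.resize(im[y:y+110,x:x+110],None,fx=3.6,fy=3.6,interpolation=cv2.INTER_CUBIC)
cv2.imwrite('pics/f_c.png',np.hstack([c(a,205,140),c(b,200,170)]))"
```

```text
clock 12.6 pos [ 0.5077 -0.0369  0.0771] toolx yaw 98.11 shift [-1.1 14.6  0.1] roll 0.0 F [ 2.6 -0.3  4.2] w 0.0432 q6 -1.92
f side nrm [-0.282 -0.037  0.959] tilt 16.53 rms 0.0018 850 centre [ 0.5444 -0.0328  0.0984] [0.2048 0.1625] 7.41
f top nrm [-0.283 -0.035  0.959] tilt 16.55 rms 0.0029 359 centre [ 0.5053 -0.0382  0.0873] [0.118  0.1601] 7.93
```

View pics/f_c.png

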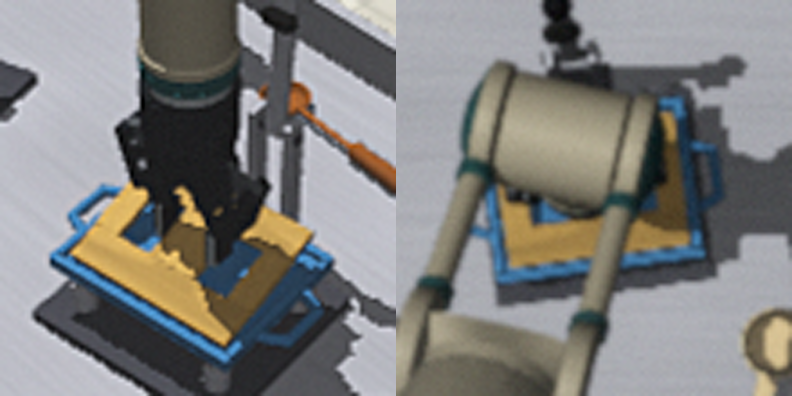

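The board is pivoting as planned: tilt is down to 16.5° at a steady 5 N or so, and in the top crop it lies inside the rim. Continuing.

Call:
move_arm([
  [40,[0,1,0],0],
  [40,[0,2,0],0],
  [40,[0,3,0],0],
  [40,[0,4,0],0],
  [40,[0,5,0],0],
  [40,[0,6,0],0],
  [40,[0,7,0],0],
  [40,[0,8,0],0],
  [40,[0,9,0],0],
  [40,[0,9,0],0],
])

```text
clock: 13.43
eef_pos: [0.5071, -0.0366, 0.0676]
tcp_rot: [0.464, -0.463, -0.534, 0.534]
ft_force: [2.3, 0.2, 3.1]
width: 0.0431
```

Call:
move_arm([
  [40,[0,1,0],0],
  [40,[0,2,0],0],
  [40,[0,3,0],0],
  [40,[0,3,0],0],
])

```text
clock: 13.77
eef_pos: [0.5072, -0.0366, 0.0647]
tcp_rot: [0.464, -0.463, -0.534, 0.534]
ft_force: [2.0, 0.1, 3.0]
width: 0.0431
```

Call:
move_arm([
  [40,[0,1,0],0],
  [40,[0,1.5,0],0],
  [40,[0,1.5,0],0],
])

```text
clock: 14.02
eef_pos: [0.5074, -0.0366, 0.0634]
tcp_rot: [-0.464, 0.463, 0.534, -0.534]
ft_force: [1.7, 0.6, 4.0]
width: 0.0428
```

Call:
move_arm([
  [40,[0,1,0],0],
  [40,[0,1.2,0],0],
  [40,[0,1.2,0],0],
])

```text
clock: 14.27
eef_pos: [0.5076, -0.0366, 0.0622]
tcp_rot: [-0.463, 0.464, 0.534, -0.534]
ft_force: [3.7, 0.8, 2.8]
width: 0.0428
```

```bash
python3 -c "
from bd import *
from snap import *; snap('g')
goto([.5078,-.038,.0605],98.1)
board('g',.06,.24,(262,200)); board('g',.06,.24,(254,222),'top')
"
```

```text
clock 14.37 pos [ 0.5076 -0.0366  0.0622] toolx yaw 98.09 shift [-1.4  1.7 -0. ] roll -0.0 F [3.7 1.3 2.5] w 0.043 q6 -1.92
g side nrm [-0.052 -0.005  0.999] tilt 3.01 rms 0.0017 719 centre [ 0.57   -0.0287  0.0766] [0.2539 0.1628] 8.15
g top nrm [-0.035  0.001  0.999] tilt 2.02 rms 0.003 355 centre [ 0.5024 -0.0382  0.0738] [0.1138 0.16  ] 8.17
```

Call:
move_arm([
  [40,[0,0.6,-1],0],
  [40,[0,1.0,-2],0],
  [40,[0,1.4,-2],0],
  [40,[0,1.4,-2],0],
])

```text
clock: 14.7
eef_pos: [0.5079, -0.0366, 0.0609]
tcp_rot: [0.464, -0.463, -0.533, 0.535]
ft_force: [-0.1, -0.6, 8.6]
width: 0.0431
```

```bash
python3 -c "
from bd import *
from snap import *; snap('h')
goto([.5078,-.038,.0605],98.1)
board('h',.06,.24,(262,200)); board('h',.06,.24,(254,222),'top')
"
```

```text
clock 14.8 pos [ 0.5079 -0.0366  0.0609] toolx yaw 98.13 shift [-1.4  0.4  0.3] roll 0.0 F [-0.4 -0.1  5.9] w 0.0427 q6 -1.92
h side nrm [-0.027 -0.004  1.   ] tilt 1.57 rms 0.0017 718 centre [ 0.5727 -0.028   0.0738] [0.2596 0.1624] 8.24
h top nrm [-0.014 -0.006  1.   ] tilt 0.86 rms 0.0033 386 centre [ 0.5025 -0.0382  0.0725] [0.1141 0.1601] 8.19
```

Tilt is about 1° and the force is rising, so the tips are about at the floor. Releasing here.

Call:
move_arm([
  [52,[0,-0.5,0],0],
  [55,[0,-0.5,0],0],
  [58,[0,-0.5,0],0],
  [60,[0,-3,0],0],
  [60,[0,-15,0],0],
  [60,[0,-40,0],0],
  [60,[0,-75,0],0],
  [80,[0,-110,0],0],
  [80,[0,-110,30],0],
  [80,[0,-110,60],0],
  [80,[30,-110,80],0.1],
  [80,[70,-110,80],0.2],
])

```text
clock: 15.8
eef_pos: [0.4163, 0.0186, 0.1706]
tcp_rot: [0.517, -0.515, -0.482, 0.485]
ft_force: [-0.7, 1.4, 0.8]
width: 0.0683
```

```bash
python3 -c "
from bd import *
from snap import *; snap('i')
goto([.5385,.3425,.16],17.1)
board('i',.06,.1,(262,210)); board('i',.06,.1,(254,222),'top')
a=cv2.imread('pics/i_side.png');b=cv2.imread('pics/i_top.png')
def c(im,x,y): return cv2.resize(im[y:y+110,x:x+110],None,fx=3.6,fy=3.6,interpolation=cv2.INTER_CUBIC)
cv2.imwrite('pics/i_c.png',np.hstack([c(a,205,140),c(b,200,170)]))"
```

```text
clock 15.9 pos [0.4178 0.0237 0.1708] toolx yaw 86.98 shift [ 324.6   11.5 -103.8] roll 1.22 F [ 0.8 -0.4 -0.2] w 0.068 q6 -1.63
i side nrm [0.004 0.003 1.   ] tilt 0.25 rms 0.0017 984 centre [ 0.5024 -0.0378  0.0702] [0.1196 0.1626] 7.98
i top nrm [-0.006  0.001  1.   ] tilt 0.33 rms 0.0029 956 centre [ 0.5043 -0.039   0.0711] [0.1179 0.1582] 7.4
```

View pics/i_c.png

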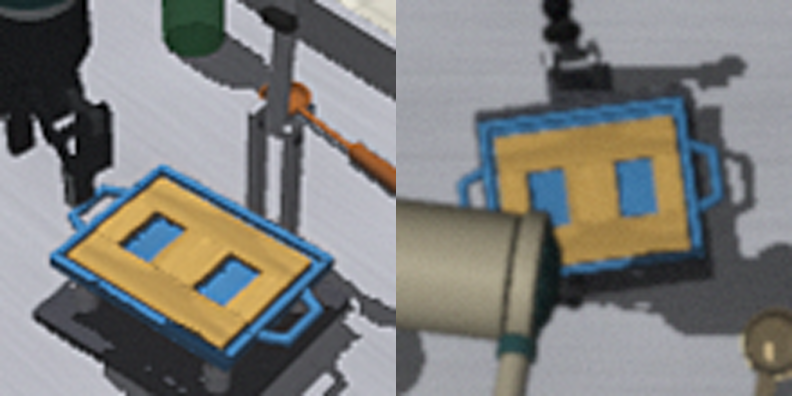

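The board lies flat inside the rim, tilt about 0.3° and top at 70.5 mm, so the floor is at about 62.6 mm. In both crops it sits nearer the robot-side rim, so I'm measuring how far off centre it is.

```bash
cat > prof.py <<'E'
from tool import *
def prof(tag,n,c,yaw,axis,offs,zw=.0707,zb=.0687,half=.11):
    im=cv2.imread(f"pics/{tag}_{n}.png"); 
    a=np.radians(yaw); ex=np.array([np.cos(a),np.sin(a)]);ey=np.array([-np.sin(a),np.cos(a)])
    if axis=='y': ex,ey=ey,ex
    H=cv2.cvtColor(im,cv2.COLOR_BGR2HSV); out=[]
    for o in offs:
        s=np.arange(-half,half,.0005)
        def line(z):
            uv=np.array([proj(n,[*(np.array(c)+t*ex+o*ey),z]) for t in s],np.float32)
            return cv2.remap(H,uv[:,0].reshape(1,-1),uv[:,1].reshape(1,-1),cv2.INTER_NEAREST)[0].astype(int)
        w=line(zw); b=line(zb)
        iw=(w[:,0]>10)&(w[:,0]<30)&(w[:,1]>80); ib=(b[:,0]>92)&(b[:,0]<128)&(b[:,1]>110)
        sw=s[iw];sb=s[ib]
        if len(sw)>20 and len(sb)>5: out.append([sw.min()*1e3,sw.max()*1e3,sb.min()*1e3,sb.max()*1e3])
    o=np.median(out,0); print(tag,n,axis,"wood",o[:2].round(1),"mid",o[:2].mean().round(2),"blue",o[2:].round(1),"mid",o[2:].mean().round(2))
E
python3 -c "
from prof import *
c=(.506,-.0385)
for n in('side','top'):
    offs=np.arange(-.07,.07,.003) if n=='side' else np.arange(-.07,.0,.003)
    prof('i',n,c,8.1,'x',offs)
    prof('i',n,c,8.1,'y',np.arange(-.05,.05,.003) if n=='side' else np.arange(.03,.05,.003),half=.1)
    prof('a',n,c,8.1,'x',np.arange(-.07,.07,.003)) if 0 else None
"
```

```text
Traceback (most recent call last):
  File "prof.py", line 12, in prof
    w=line(zw); b=line(zb)
  File "prof.py", line 10, in line
    uv=np.array([proj(n,[*(np.array(c)+t*ex+o*ey),z]) for t in s],np.float32)
                 ~~~~^^^^^^^^^^^^^^^^^^^^^^^^^^^^^^^^
  File "geo.py", line 21, in proj
    P=bot.camera_params(n); T=np.linalg.inv(P['T']); q=T[:3,:3]@np.array(p)+T[:3,3]
ValueError: time passes only in moves, steps and waits
```

```bash
python3 - <<'E'
s=open('geo.py').read()
s=s.replace("bot.camera_params(n)","cp(n)").replace("def rays","import functools\n@functools.lru_cache\ndef cp(n): return bot.camera_params(n)\ndef rays",1)
open('geo.py','w').write(s)
E
python3 -c "
from prof import *
c=(.506,-.0385)
for n in('side','top'):
    offs=np.arange(-.07,.07,.003) if n=='side' else np.arange(-.07,.0,.003)
    prof('i',n,c,8.1,'x',offs)
    prof('i',n,c,8.1,'y',np.arange(-.05,.05,.003) if n=='side' else np.arange(.03,.05,.003),half=.1)
"
```

```text
i side x wood [-63.  56.] mid -3.5 blue [-76.5  72. ] mid -2.25
i side y wood [-80.   81.8] mid 0.88 blue [-94.   93.3] mid -0.37
i top x wood [-60.7  57. ] mid -1.87 blue [-69.2  74.8] mid 2.75
i top y wood [-79.5  79.5] mid 0.0 blue [-93.   92.5] mid -0.25
```

The board has slid about 3.5 mm toward −x, nearly against the rim. I'll take the bridge again lightly and slide it back by that much.

```bash
python3 -c "
from tool import *
goto([.5045,-.038,.11],98.1)"
```

```text
clock 15.9 pos [0.4178 0.0237 0.1708] toolx yaw 86.98 shift [-57.2  60.4 -90. ] roll -0.194 F [ 0.8 -0.4 -0.2] w 0.068 q6 -1.63
```

Call:
move_arm([
  [70,[-20,0,-30],-0.1],
  [70,[-40,0,-60],-0.194],
  [70,[-57,10,-90],-0.194],
  [70,[-57,35,-90],-0.194],
  [70,[-57,60,-90],-0.194],
  [70,[-57,70,-90],-0.194],
  [70,[-57,70,-90],-0.194],
  [70,[-57,70,-90],-0.194],
])

```text
clock: 16.57
eef_pos: [0.5072, -0.042, 0.1007]
tcp_rot: [0.464, -0.463, -0.534, 0.534]
ft_force: [0.5, 0.6, 0.3]
width: 0.0598
```

```bash
python3 -c "
from tool import *
goto([.5045,-.038,.0625],98.1)"
```

```text
clock 16.57 pos [ 0.5072 -0.042   0.1007] toolx yaw 98.02 shift [ 4.3 38.2  2.1] roll -0.001 F [0.5 0.6 0.3] w 0.0598 q6 -1.93
```

Call:
move_arm([
  [70,[4,15,2],0],
  [65,[4,28,2],0],
  [65,[4,36,2],0],
  [60,[4,38,2],0],
  [60,[4,38,2],0],
  [45,[4,38,2],0],
  [40,[4,38,2],0],
  [40,[4,38,2],0],
  [40,[4,38,2],0],
  [40,[4,38,2],0],
], force=22)

```text
clock: 17.4
eef_pos: [0.5057, -0.0383, 0.0639]
tcp_rot: [-0.463, 0.465, 0.534, -0.533]
ft_force: [-0.9, 0.5, 5.6]
width: 0.0431
```

```bash
python3 -c "
from tool import *
goto([.508,-.038,.0625],98.1)"
```

```text
clock 17.4 pos [ 0.5057 -0.0383  0.0639] toolx yaw 97.99 shift [-0.   1.4 -2.3] roll -0.002 F [-0.9  0.5  5.6] w 0.0431 q6 -1.92
```

Call:
move_arm([
  [40,[0,-0.5,-1],0],
  [40,[0,-0.5,-2],0],
  [40,[0,-0.5,-3],0],
  [40,[0,-0.5,-3.5],0],
  [40,[0,-0.5,-3.5],0],
])

```text
clock: 17.82
eef_pos: [0.5061, -0.0381, 0.0639]
tcp_rot: [0.465, -0.463, -0.533, 0.535]
ft_force: [-7.2, -1.9, 10.0]
width: 0.0432
```

Call:
move_arm([
  [50,[0,0,0],0],
  [55,[0,0,0],0],
  [58,[0,-1,0],0],
  [60,[0,-5,0],0],
  [60,[0,-20,0],0],
  [60,[0,-50,0],0],
  [80,[0,-90,0],0],
  [100,[0,-110,30],0],
  [100,[0,-110,70],0.1],
  [100,[30,-110,90],0.2],
  [100,[70,-110,90],0.3],
  [100,[110,-110,90],0.4],
])

```text
clock: 18.82
eef_pos: [0.4036, 0.054, 0.1739]
tcp_rot: [-0.56, 0.56, 0.432, -0.431]
ft_force: [1.3, -0.6, -0.1]
width: 0.0849
```

```bash
python3 -c "
from bd import *
from prof import *
from snap import *; snap('j')
goto([.5385,.3425,.16],17.1)
board('j',.06,.1,(262,210)); board('j',.06,.1,(254,222),'top')
c=(.506,-.0385)
for n in('side','top'):
    prof('j',n,c,8.1,'x',np.arange(-.07,.07,.003))
    prof('j',n,c,8.1,'y',np.arange(-.05,.05,.003),half=.1)
a=cv2.imread('pics/j_side.png');b=cv2.imread('pics/j_top.png')
def c(im,x,y): return cv2.resize(im[y:y+110,x:x+110],None,fx=3.6,fy=3.6,interpolation=cv2.INTER_CUBIC)
cv2.imwrite('pics/j_c.png',np.hstack([c(a,205,140),c(b,200,170)]))"
```

```text
clock 18.92 pos [0.4034 0.0578 0.1738] toolx yaw 75.94 shift [308.9  14.6 -62. ] roll 1.027 F [ 0.1 -0.4  0.2] w 0.0853 q6 -1.36
j side nrm [-0.     0.005  1.   ] tilt 0.27 rms 0.0017 957 centre [ 0.5041 -0.0388  0.0701] [0.1205 0.1628] 8.01
j top nrm [0.004 0.001 1.   ] tilt 0.26 rms 0.0032 1073 centre [ 0.5051 -0.0402  0.071 ] [0.1179 0.158 ] 7.96
j side x wood [-62.5  57. ] mid -2.75 blue [-76.5  72. ] mid -2.25
j side y wood [-81.   80.5] mid -0.25 blue [-93.8  93.3] mid -0.25
j top x wood [-59.5  57.5] mid -1.0 blue [-70.5  74.5] mid 2.0
j top y wood [-80.5  77. ] mid -1.75 blue [-93.   93.3] mid 0.13
```

View pics/j_c.png

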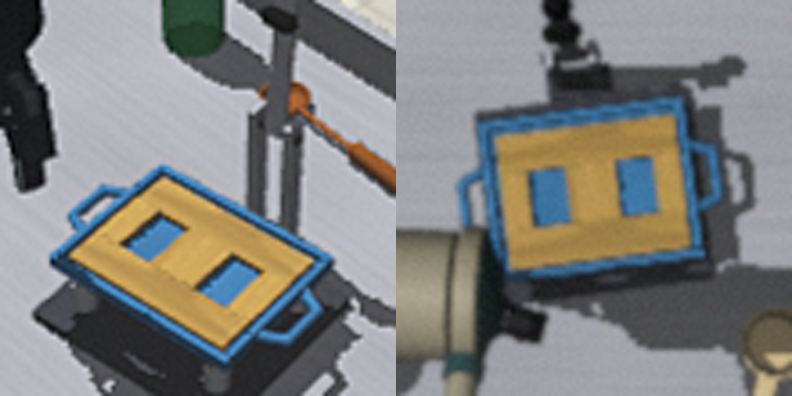

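The board has come part of the way back: it is flat, square to within 0.2°, with roughly 1.5 mm and 6.5 mm gaps at the two x sides, fully inside the rim. That is good enough, so on to the press.

Call:
move_arm([
  [80,[40,0,-8],0.12],
  [80,[80,0,-16],0.24],
  [80,[120,0,-24],0.36],
  [80,[160,0,-32],0.48],
  [80,[200,0,-40],0.6],
  [80,[240,0,-48],0.72],
  [80,[280,0,-56],0.84],
  [80,[309,0,-62],0.95],
  [70,[309,15,-62],1.027],
  [70,[309,30,-62],1.027],
  [70,[309,45,-62],1.027],
  [70,[309,45,-62],1.027],
])

```text
clock: 19.92
eef_pos: [0.5397, 0.3369, 0.1247]
tcp_rot: [-0.699, 0.7, 0.102, -0.107]
ft_force: [-0.4, -0.9, -0.1]
width: 0.0598
```

```bash
python3 -c "
from tool import *
from snap import *
goto([.538,.343,.026],17.1)
snap('k')
goto([.538,.343,.026],17.1)
a=cv2.imread('pics/k_side.png');b=cv2.imread('pics/k_top.png')
def c(im,x,y): return cv2.resize(im[y:y+110,x:x+110],None,fx=3.6,fy=3.6,interpolation=cv2.INTER_CUBIC)
cv2.imwrite('pics/k_c.png',np.hstack([c(a,140,80),c(b,90,150)]))"
```

```text
clock 19.92 pos [0.5397 0.3369 0.1247] toolx yaw 16.97 shift [ 0.8 98.7  6.5] roll -0.002 F [-0.4 -0.9 -0.1] w 0.0598 q6 0.15
clock 20.02 pos [0.5412 0.3374 0.1278] toolx yaw 16.92 shift [ -1.4 101.8   6.3] roll -0.003 F [ 0.5 -0.6  1. ] w 0.0599 q6 0.15
```

View pics/k_c.png

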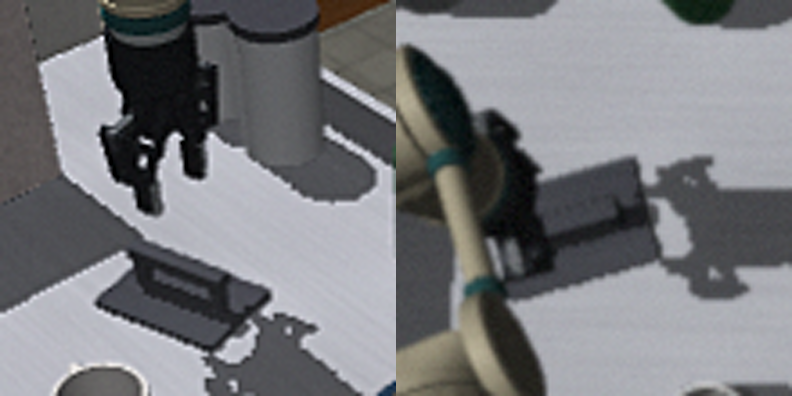

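The side crop shows the open fingers at (150,205) and (195,170) above the handle bar, which runs from (135,255) to (230,285). Nothing is in the way, so I'm descending.

Call:
move_arm([
  [70,[-1,25,6],0],
  [70,[-1,50,6],0],
  [70,[-1,70,6],0],
  [70,[-1,85,6],0],
  [70,[-1,95,6],0],
  [70,[-1,100,6],0],
  [70,[-1,100,6],0],
])

```text
clock: 20.6
eef_pos: [0.5386, 0.3432, 0.0283]
tcp_rot: [0.699, -0.699, -0.104, 0.104]
ft_force: [0.1, 0.2, 0.8]
width: 0.0599
```

```bash
python3 -c "
from tool import *
from snap import *
snap('l')
goto([.538,.343,.026],17.1)
a=cv2.imread('pics/l_side.png');b=cv2.imread('pics/l_top.png')
def c(im,x,y): return cv2.resize(im[y:y+110,x:x+110],None,fx=3.6,fy=3.6,interpolation=cv2.INTER_CUBIC)
cv2.imwrite('pics/l_c.png',np.hstack([c(a,140,80),c(b,90,150)]))"
```

```text
clock 20.7 pos [0.5393 0.3437 0.0295] toolx yaw 16.9 shift [-1.4  3.5 -0.3] roll -0.004 F [ 0.9 -0.4  0.5] w 0.0598 q6 0.16
```

View pics/l_c.png

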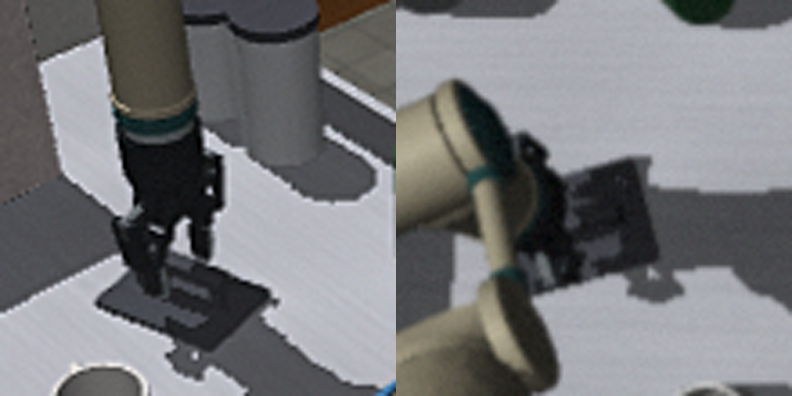

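The fingers now straddle the handle, at (160,285) and (200,250) in the side crop. Closing at 80 N.

Call:
move_arm([
  [50,[-1,2,0],0],
  [35,[-1,2,0],0],
  [20,[-1,2,0],0],
  [10,[-1,2,0],0],
  [10,[-1,2,0],0],
  [10,[-1,2,0],0],
  [10,[-1,2,0],0],
], force=80)

```text
clock: 21.28
eef_pos: [0.5384, 0.3435, 0.0275]
tcp_rot: [0.7, -0.699, -0.105, 0.103]
ft_force: [1.8, 0.2, 5.0]
width: 0.0183
```

Call:
move_arm([
  [10,[-1,-3,0],0],
  [10,[-1,-10,0],0],
  [10,[-1,-30,0],0],
  [10,[-1,-60,0],0],
  [10,[-1,-90,0],0],
  [10,[-1,-120,0],0],
  [10,[-1,-130,0],0],
  [10,[-1,-130,0],0],
])

```text
clock: 21.95
eef_pos: [0.5375, 0.3435, 0.1588]
tcp_rot: [0.7, -0.699, -0.106, 0.102]
ft_force: [0.4, 0.4, -6.2]
width: 0.0186
```

```bash
python3 -c "
from tool import *
from snap import *
snap('m')
goto([.507,-.038,.16],8.1)
a=cv2.imread('pics/m_side.png')
def c(im,x,y): return cv2.resize(im[y:y+130,x:x+130],None,fx=4.5,fy=4.5,interpolation=cv2.INTER_CUBIC)
cv2.imwrite('pics/m_c.png',c(a,130,40))"
```

```text
clock 22.05 pos [0.535  0.3421 0.1545] toolx yaw 16.91 shift [-137.4   -4.8 -355.6] roll 0.154 F [-0.3 -0.7 -6.4] w 0.0188 q6 0.16
```

View pics/m_c.png

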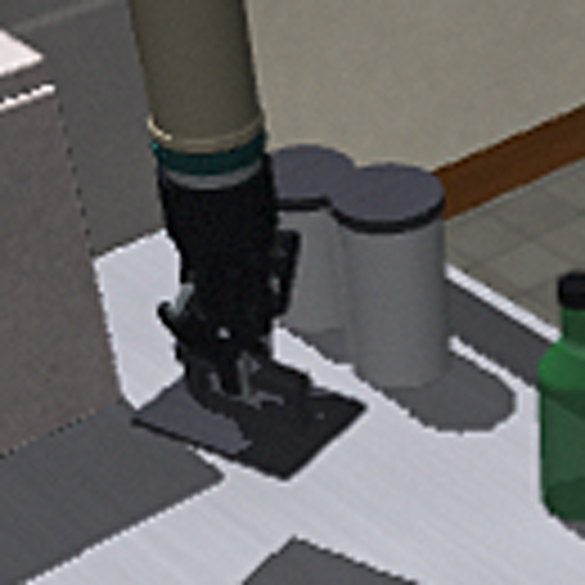

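The press hangs level in the grip at about 0.64 kg. Carrying it over the griddle.

Call:
move_arm([
  [10,[-8,-5,-20],0.01],
  [10,[-21,-5,-55],0.03],
  [10,[-37,-5,-95],0.05],
  [10,[-52,-5,-135],0.08],
  [10,[-68,-5,-175],0.11],
  [10,[-83,-5,-215],0.13],
  [10,[-99,-5,-255],0.154],
  [10,[-114,-5,-295],0.154],
  [10,[-128,-5,-330],0.154],
  [10,[-135,-5,-350],0.154],
  [10,[-137,-5,-356],0.154],
  [10,[-137,-5,-356],0.154],
])

```text
clock: 23.05
eef_pos: [0.507, -0.0394, 0.1588]
tcp_rot: [0.706, -0.705, -0.047, 0.05]
ft_force: [-0.2, -0.1, -6.4]
width: 0.0185
```

Call:
move_arm([
  [10,[0,0,0],0],
  [10,[0,10,0],0],
  [10,[0,20,0],0],
  [10,[0,20,0],0],
  [10,[0,20,0],0],
])

```text
clock: 23.47
eef_pos: [0.5076, -0.0364, 0.1398]
tcp_rot: [0.706, -0.705, -0.049, 0.052]
ft_force: [0.4, 0.0, -6.6]
width: 0.0185
```

```bash
python3 -c "
from tool import *
from snap import *
goto([.507,-.038,.1],8.1)
snap('n')
goto([.507,-.038,.1],8.1)
for n,gc in(('side',(258,213)),('top',(254,222))):
    im=cv2.imread(f'pics/n_{n}.png');D=np.load(f'pics/n_{n}.npy');C=cloud(n,D)
    X=C[...,0];Y=C[...,1];Z=C[...,2]; dk=mask(im,(0,0,0),(180,120,80))
    sel=(X>.42)&(X<.59)&(Y>-.15)&(Y<.08)&(dk>0)&(Z<.14)&(Z>.105); p=C[sel]; zm=np.median(p[:,2]); print(n,sel.sum(),zm); p=p[abs(p[:,2]-zm)<.006]; r=rect(p[:,:2]); print(r)
a=cv2.imread('pics/n_side.png');b=cv2.imread('pics/n_top.png')
def c(im,x,y): return cv2.resize(im[y:y+110,x:x+110],None,fx=3.6,fy=3.6,interpolation=cv2.INTER_CUBIC)
cv2.imwrite('pics/n_c.png',np.hstack([c(a,205,140),c(b,200,170)]))"
```

```text
clock 23.47 pos [ 0.5076 -0.0364  0.1398] toolx yaw 8.18 shift [-0.7 39.8 -1.6] roll 0.001 F [ 0.4  0.  -6.6] w 0.0185 q6 -0.35
clock 23.57 pos [ 0.5089 -0.037   0.1411] toolx yaw 8.15 shift [-2.  41.1 -0.7] roll 0.001 F [ 0.   0.6 -6.3] w 0.0182 q6 -0.35
side 662 0.11991515191499952
(array([ 0.50720018, -0.03531055]), array([0.10275943, 0.1407571 ]), 8.812446594238281)
top 400 0.12192414807866714
(array([ 0.49034476, -0.03807729]), array([0.06222474, 0.13807638]), 7.4971022605896)
```

View pics/n_c.png

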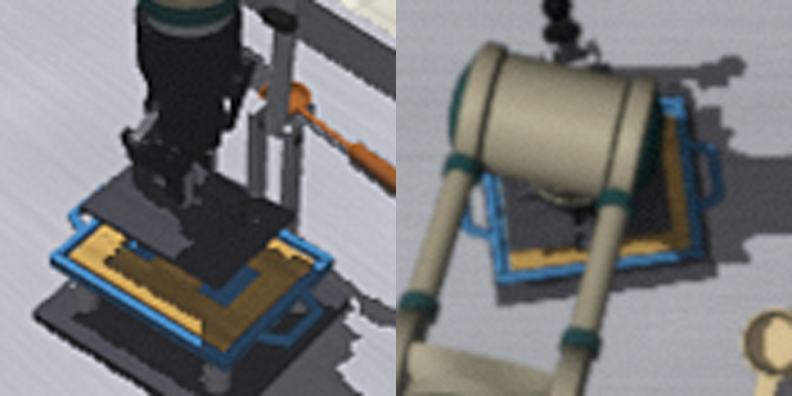

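The press is level and square to within 1° over the board, about 2 mm off in y, which I'll correct. I'm going down slowly to feel for the board, expecting contact near TCP z = 0.098.

Call:
move_arm([
  [10,[-1.5,8,-2],0],
  [10,[-1.5,16,-2],0],
  [10,[-1.5,24,-2],0],
  [10,[-1.5,30,-2],0],
  [10,[-1.5,34,-2],0],
  [10,[-1.5,36,-2],0],
  [10,[-1.5,36,-2],0],
])

```text
clock: 24.15
eef_pos: [0.5073, -0.0398, 0.1047]
tcp_rot: [0.706, -0.705, -0.049, 0.05]
ft_force: [-0.1, -0.4, -6.4]
width: 0.0184
```

Call:
move_arm([
  [10,[0,0.5,0],0],
  [10,[0,1,0],0],
  [10,[0,1.5,0],0],
  [10,[0,2,0],0],
  [10,[0,2,0],0],
])

```text
clock: 24.57
eef_pos: [0.5077, -0.0399, 0.1035]
tcp_rot: [0.705, -0.705, -0.05, 0.05]
ft_force: [0.1, -0.1, -6.6]
width: 0.0183
```

Call:
move_arm([
  [10,[0,0.5,0],0],
  [10,[0,1,0],0],
  [10,[0,1.5,0],0],
  [10,[0,1.5,0],0],
])

```text
clock: 24.9
eef_pos: [0.5075, -0.0398, 0.1017]
tcp_rot: [0.705, -0.705, -0.05, 0.05]
ft_force: [-0.2, -0.1, -6.6]
width: 0.0185
```

Call:
move_arm([
  [10,[0,0.5,0],0],
  [10,[0,1,0],0],
  [10,[0,1.5,0],0],
  [10,[0,1.5,0],0],
])

```text
clock: 25.23
eef_pos: [0.5075, -0.0398, 0.1002]
tcp_rot: [0.705, -0.705, -0.05, 0.05]
ft_force: [-0.7, 0.5, -6.3]
width: 0.0182
```

Call:
move_arm([
  [10,[0,0.5,0],0],
  [10,[0,1,0],0],
  [10,[0,1,0],0],
])

```text
clock: 25.48
eef_pos: [0.5076, -0.0398, 0.0992]
tcp_rot: [0.705, -0.705, -0.05, 0.05]
ft_force: [-0.0, -0.8, -6.0]
width: 0.0185
```

Call:
move_arm([
  [10,[0,0.5,0],0],
  [10,[0,1,0],0],
  [10,[0,1,0],0],
])

```text
clock: 25.73
eef_pos: [0.5076, -0.0399, 0.0983]
tcp_rot: [0.705, -0.705, -0.05, 0.05]
ft_force: [-0.4, -0.6, -6.8]
width: 0.0183
```

Call:
move_arm([
  [10,[0,0.5,0],0],
  [10,[0,1,0],0],
  [10,[0,1,0],0],
])

```text
clock: 25.98
eef_pos: [0.5077, -0.0399, 0.0981]
tcp_rot: [-0.705, 0.705, 0.05, -0.05]
ft_force: [-2.1, -0.0, 2.4]
width: 0.0185
```

Call:
move_arm([
  [10,[0,0.3,0],0],
  [10,[0,0.7,0],0],
  [10,[0,0.7,0],0],
])

```text
clock: 26.23
eef_pos: [0.5077, -0.0399, 0.0981]
tcp_rot: [-0.705, 0.705, 0.05, -0.05]
ft_force: [-4.6, 0.1, 8.9]
width: 0.0189
```

Contact: the press is resting on the board. I'm easing back a little and checking it before letting go.

Call:
move_arm([
  [10,[0,-0.8,0],0],
  [10,[0,-0.8,0],0],
])

```text
clock: 26.4
eef_pos: [0.5077, -0.0399, 0.0981]
tcp_rot: [-0.705, 0.705, 0.05, -0.05]
ft_force: [-3.7, 0.2, 5.0]
width: 0.0187
```

```bash
cat > pr.py <<'E'
from prof import *
def pr(tag,ns=('side','top')):
  for n in ns:
    im=cv2.imread(f'pics/{tag}_{n}.png');D=np.load(f'pics/{tag}_{n}.npy');C=cloud(n,D)
    X=C[...,0];Y=C[...,1];Z=C[...,2]; dk=mask(im,(0,0,0),(180,120,95))
    sel=(X>.42)&(X<.59)&(Y>-.15)&(Y<.08)&(dk>0)&(Z<.09)&(Z>.070); p=C[sel]
    print(tag,n,sel.sum(),np.median(p[:,2]).round(4),rect(p[:,:2]))
    hh=(X>.44)&(X<.58)&(Y>-.12)&(Y<.05)&(dk>0)&(Z<.135)&(Z>.11); q=C[hh]; 
    if len(q)>20: print("  handle",len(q),np.median(q[:,2]).round(4),rect(q[:,:2]))
E
python3 -c "
from pr import *
from snap import *
snap('o'); pr('o')
c=(.506,-.0385)
prof('o','side',c,8.1,'y',[-.056,-.054],half=.1); prof('o','side',c,8.1,'x',[-.078,-.076]);prof('o','top',c,8.1,'y',[-.056,-.054],half=.1)
goto([.507,-.038,.1],8.1)
a=cv2.imread('pics/o_side.png');b=cv2.imread('pics/o_top.png')
def c(im,x,y): return cv2.resize(im[y:y+110,x:x+110],None,fx=3.6,fy=3.6,interpolation=cv2.INTER_CUBIC)
cv2.imwrite('pics/o_c.png',np.hstack([c(a,205,140),c(b,200,170)]))"
```

```text
o side 901 0.0782 (array([ 0.50696814, -0.04431547]), array([0.11621134, 0.15072171]), 1.2819095849990845)
  handle 191 0.1208 (array([ 0.50201136, -0.04170153]), array([0.03767795, 0.10614139]), 24.283550262451172)
o top 417 0.0786 (array([ 0.49057963, -0.05058672]), array([0.11308709, 0.16294566]), 18.934036254882812)
  handle 21 0.123 (array([0.49860573, 0.00597803]), array([0.01150311, 0.01774904]), 11.221755981445312)
o side y wood [-81.7  77.8] mid -2.0 blue [-93.5  91.8] mid -0.87
o side x wood [-64.   57.3] mid -3.37 blue [-76.2  71.3] mid -2.5
o top y wood [-80.5  78.3] mid -1.12 blue [-90.2  92.5] mid 1.13
clock 26.5 pos [ 0.5076 -0.0399  0.0981] toolx yaw 8.08 shift [-0.4 -1.9  2. ] roll -0.0 F [-3.5  1.   7. ] w 0.0187 q6 -0.36
```

View pics/o_c.png

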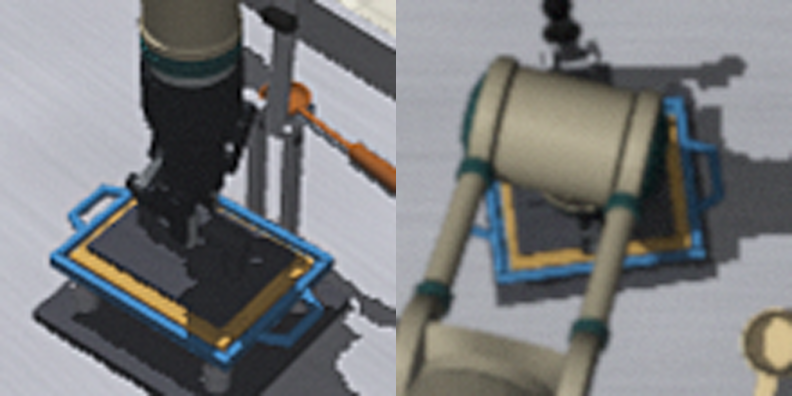

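The press sits square on the board with an even border. Letting go and withdrawing.

Call:
move_arm([
  [15,[0,-0.5,0],0],
  [25,[0,-0.5,0],0],
  [40,[0,-0.5,0],0],
  [55,[0,-1,0],0],
  [60,[0,-5,0],0],
  [60,[0,-30,0],0],
  [60,[0,-70,0],0],
  [60,[0,-110,0],0],
  [60,[-40,-150,0],0],
  [60,[-80,-190,0],-0.1],
  [60,[-100,-230,40],-0.2],
  [60,[-100,-240,80],-0.3],
])

```text
clock: 27.5
eef_pos: [0.4093, -0.0018, 0.3221]
tcp_rot: [-0.689, 0.691, 0.156, -0.154]
ft_force: [2.0, 1.7, -0.1]
width: 0.0513
```

```bash
python3 -c "
from pr import *
from bd import *
from snap import *
snap('p'); pr('p')
c=(.506,-.0385)
prof('p','side',c,8.1,'y',[-.056,-.054],half=.1); prof('p','side',c,8.1,'x',[-.078,-.076]);prof('p','top',c,8.1,'y',[-.056,-.054],half=.1);prof('p','top',c,8.1,'x',[-.078,-.076])
goto([.6293,-.0205,.35],98.1)
a=cv2.imread('pics/p_side.png');b=cv2.imread('pics/p_top.png')
def c(im,x,y): return cv2.resize(im[y:y+110,x:x+110],None,fx=3.6,fy=3.6,interpolation=cv2.INTER_CUBIC)
cv2.imwrite('pics/p_c.png',np.hstack([c(a,205,140),c(b,200,170)]))"
```

```text
p side 935 0.0781 (array([ 0.51027608, -0.04371388]), array([0.10780824, 0.15567218]), 7.82120943069458)
  handle 270 0.1206 (array([ 0.50572437, -0.03960278]), array([0.02372164, 0.11187397]), 9.607930183410645)
p top 963 0.0791 (array([ 0.52125835, -0.04777037]), array([0.16569167, 0.12916592]), 88.96656036376953)
  handle 238 0.1232 (array([ 0.50857764, -0.03920245]), array([0.02036776, 0.10860724]), 7.786102294921875)
p side y wood [-81.7  77.8] mid -2.0 blue [-93.5  91.8] mid -0.87
p side x wood [-61.5  57.3] mid -2.12 blue [-76.2  71.3] mid -2.5
p top y wood [-80.5  21. ] mid -29.75 blue [-93.5 -81.2] mid -87.38
p top x wood [-58.7  58.3] mid -0.25 blue [-69.7  74.8] mid 2.5
clock 27.6 pos [0.4099 0.0025 0.3241] toolx yaw 25.51 shift [ 188.4  -23.8 -115.3] roll -1.267 F [ 1.8 -0.1 -0.8] w 0.0515 q6 -0.61
```

View pics/p_c.png

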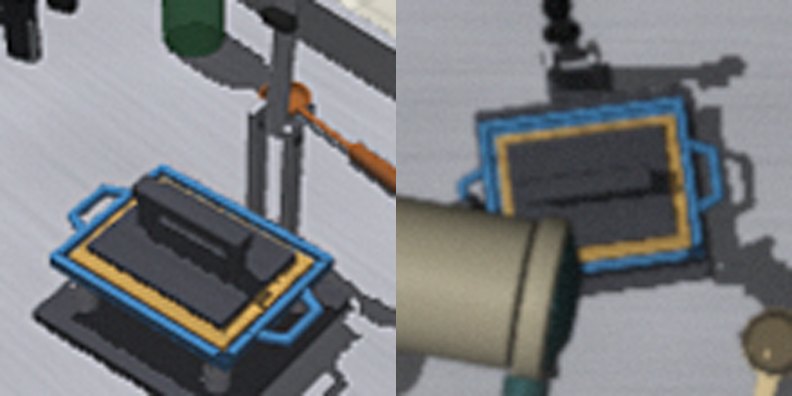

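The press is centred to within about 1 mm and square. Now for the hold-down arm: I'll take its ball between the jaws, along the hinge axis, and guide it round its arc.

Call:
move_arm([
  [60,[20,-12,-12],-0.12],
  [60,[40,-24,-24],-0.24],
  [60,[60,-24,-36],-0.36],
  [60,[80,-24,-48],-0.48],
  [60,[100,-24,-60],-0.6],
  [60,[120,-24,-72],-0.72],
  [60,[140,-24,-84],-0.84],
  [60,[160,-24,-96],-0.96],
  [60,[175,-24,-106],-1.08],
  [60,[188,-24,-115],-1.18],
  [60,[188,-24,-115],-1.267],
  [60,[188,-24,-115],-1.267],
])

```text
clock: 28.6
eef_pos: [0.6306, -0.0244, 0.3414]
tcp_rot: [0.465, -0.464, -0.533, 0.534]
ft_force: [-0.2, -0.5, 0.5]
width: 0.0515
```

```bash
python3 -c "
from tool import *
from snap import *
snap('q')
goto([.6293,-.0205,.267],98.1)
a=cv2.imread('pics/q_side.png');b=cv2.imread('pics/q_top.png')
def c(im,x,y): return cv2.resize(im[y:y+110,x:x+110],None,fx=3.6,fy=3.6,interpolation=cv2.INTER_CUBIC)
cv2.imwrite('pics/q_c.png',np.hstack([c(a,235,60),c(b,200,130)]))"
```

```text
clock 28.7 pos [ 0.6295 -0.0241  0.3424] toolx yaw 97.7 shift [ 3.5 75.4 -0.4] roll -0.007 F [0.2 0.  0.8] w 0.0511 q6 -1.85
```

View pics/q_c.png

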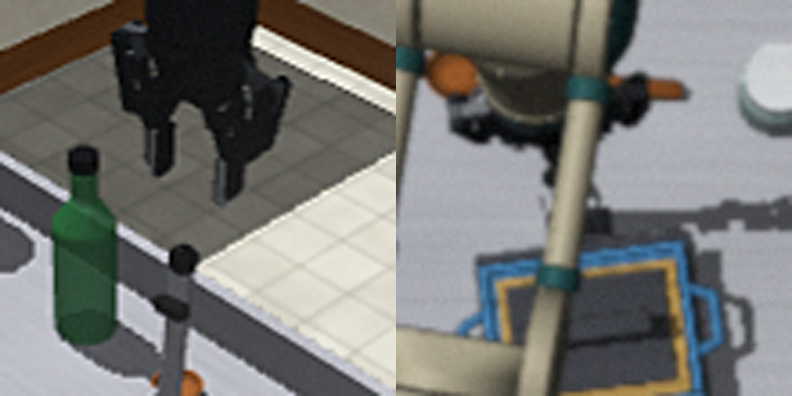

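The side crop shows the fingertips at (160,175) and (228,200), straddling the line above the ball at (183,260). Descending and closing.

Call:
move_arm([
  [60,[3,15,0],-0.007],
  [60,[3,35,0],-0.007],
  [60,[3,55,0],-0.007],
  [60,[3,68,0],-0.007],
  [60,[3,74,0],-0.007],
  [60,[3,74,0],-0.007],
  [60,[3,74,0],-0.007],
], force=35)

```text
clock: 29.28
eef_pos: [0.629, -0.0209, 0.2698]
tcp_rot: [-0.463, 0.463, 0.535, -0.534]
ft_force: [-0.0, 0.3, 0.6]
width: 0.0514
```

```bash
python3 -c "
from tool import *
from snap import *
snap('r')
goto([.6293,-.0205,.267],98.1)
a=cv2.imread('pics/r_side.png');b=cv2.imread('pics/r_top.png')
def c(im,x,y): return cv2.resize(im[y:y+110,x:x+110],None,fx=3.6,fy=3.6,interpolation=cv2.INTER_CUBIC)
cv2.imwrite('pics/r_c.png',np.hstack([c(a,235,90),c(b,200,130)]))"
```

```text
clock 29.38 pos [ 0.6296 -0.0209  0.2706] toolx yaw 98.24 shift [0.5 3.6 0.2] roll 0.002 F [ 0.5 -0.1  0.1] w 0.051 q6 -1.86
```

View pics/r_c.png

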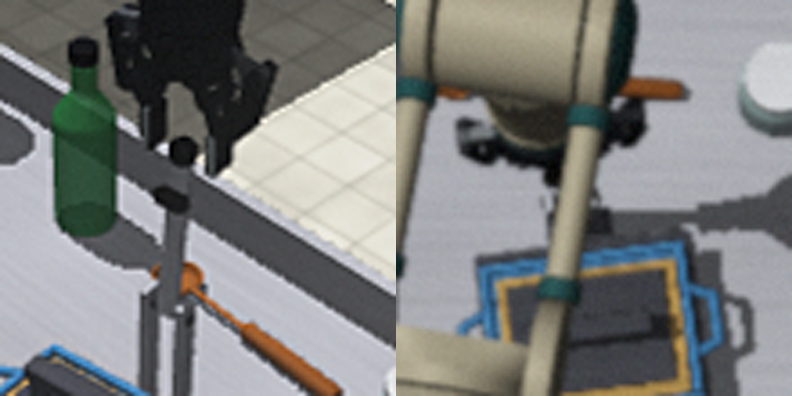

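Call:
move_arm([
  [50,[0,3,0],0],
  [40,[0,3,0],0],
  [30,[0,3,0],0],
  [20,[0,3,0],0],
  [15,[0,3,0],0],
  [15,[0,3,0],0],
  [15,[0,3,0],0],
], force=35)

```text
clock: 29.97
eef_pos: [0.6288, -0.0183, 0.267]
tcp_rot: [-0.463, 0.461, 0.536, -0.534]
ft_force: [-1.3, 4.7, 1.8]
width: 0.0214
```

```bash
python3 -c "
from tool import *
goto([.6293,-.0205,.267],98.1)
s=bot.observe()
p0=s['eef_pos']; th0=1.656
for th in np.arange(1.656,0.0,-.11):
    print(round(th,2),'tz',round(148*(np.cos(th)-np.cos(th0)),1),'ty',round(-148*(np.sin(th)-np.sin(th0)),1))
# final
for zt in(.1225,):
  from scipy.optimize import brentq
  f=lambda t:.130+.110*np.sin(t)-.018*np.cos(t)-zt
  print('final th',brentq(f,-.3,.4))
"
```

```text
clock 29.97 pos [ 0.6288 -0.0183  0.267 ] toolx yaw 98.31 shift [-2.3 -0.  -0.2] roll 0.004 F [-1.3  4.7  1.8] w 0.0214 q6 -1.86
1.66 tz 0.0 ty -0.0
1.55 tz 16.3 ty -0.5
1.44 tz 32.5 ty 0.8
1.33 tz 48.5 ty 3.9
1.22 tz 64.0 ty 8.7
1.11 tz 78.9 ty 15.2
1.0 tz 93.1 ty 23.2
0.89 tz 106.2 ty 32.8
0.78 tz 118.2 ty 43.8
0.67 tz 129.0 ty 56.0
0.56 tz 138.3 ty 69.3
0.45 tz 146.1 ty 83.6
0.34 tz 152.3 ty 98.7
0.23 tz 156.8 ty 114.3
0.12 tz 159.6 ty 130.3
0.01 tz 160.6 ty 146.6
final th 0.09486105247553335
```

Call:
move_arm([
  [15,[2,0,5],0],
  [15,[2,-0.5,10.5],0],
  [15,[2,-0.5,16],0],
  [15,[2,0,24.5],0],
  [15,[2,1,32.5],0],
  [15,[2,2.5,40.5],0],
  [15,[2,4,48.5],0],
  [15,[2,6,56.5],0],
  [15,[2,8.7,64],0],
  [15,[2,8.7,64],0],
])

```text
clock: 30.8
eef_pos: [0.5619, -0.028, 0.2573]
tcp_rot: [0.464, -0.461, -0.534, 0.536]
ft_force: [-3.6, 4.4, 5.7]
width: 0.0218
```

```bash
python3 -c "
from tool import *
goto([.6293,-.0205,.267],98.1)
from snap import *
snap('s')
a=cv2.imread('pics/s_side.png');b=cv2.imread('pics/s_top.png')
def c(im,x,y): return cv2.resize(im[y:y+110,x:x+110],None,fx=3.6,fy=3.6,interpolation=cv2.INTER_CUBIC)
cv2.imwrite('pics/s_c.png',np.hstack([c(a,215,100),c(b,200,130)]))"
```

```text
clock 30.8 pos [ 0.5619 -0.028   0.2573] toolx yaw 98.23 shift [ -2.2 -10.  -67.8] roll 0.002 F [-3.6  4.4  5.7] w 0.0218 q6 -1.89
```

View pics/s_c.png

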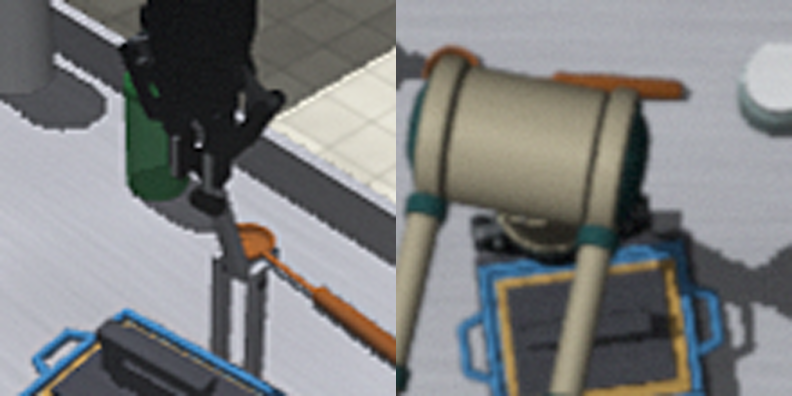

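The hold-down arm follows the grip, its pad at (208,200) in the side crop, with forces around 5 N. Continuing along the arc.

Call:
move_arm([
  [15,[0,3,7.5],0],
  [15,[0,6.5,15],0],
  [15,[0,10.5,22],0],
  [15,[0,14.5,29],0],
  [15,[0,19,36],0],
  [15,[0,24,42],0],
  [15,[0,29.5,48.5],0],
  [15,[0,35,54],0],
  [15,[0,41,60],0],
  [15,[0,47,65],0],
  [15,[0,54,70],0],
  [15,[0,60.5,74.5],0],
])

```text
clock: 31.9
eef_pos: [0.4834, -0.0394, 0.1962]
tcp_rot: [0.466, -0.458, -0.531, 0.539]
ft_force: [-17.6, -0.2, 13.4]
width: 0.0183
```

```bash
python3 -c "
from tool import *
goto([.6293,-.0205,.267],98.1)"
```

```text
clock 31.9 pos [ 0.4834 -0.0394  0.1962] toolx yaw 98.32 shift [  -2.4  -73.3 -145.9] roll 0.004 F [-17.6  -0.2  13.4] w 0.0183 q6 -1.94
```

```bash
python3 -c "
from tool import *
from snap import *
snap('t')
a=cv2.imread('pics/t_side.png');b=cv2.imread('pics/t_top.png')
def c(im,x,y): return cv2.resize(im[y:y+110,x:x+110],None,fx=5.4,fy=5.4,interpolation=cv2.INTER_CUBIC)
cv2.imwrite('pics/t_c.png',c(a,205,110))
D=np.load('pics/t_side.npy');C=cloud('side',D);X=C[...,0]
print(bot.observe()['ft_force'])"
```

```text
[-19.76212909  -0.98461463  11.10727651]
```

View pics/t_c.png

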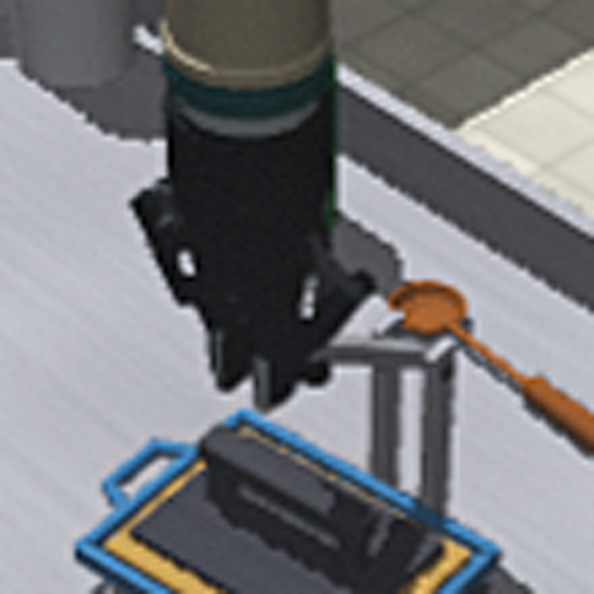

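Call:
move_arm([
  [15,[0,0,3],0],
  [15,[0,0,3],0],
])

```text
clock: 32.17
eef_pos: [0.4794, -0.04, 0.1949]
tcp_rot: [0.467, -0.458, -0.53, 0.54]
ft_force: [-13.9, 0.8, 6.0]
width: 0.0136
```

```bash
python3 -c "
from tool import *
goto([.6293,-.0205,.267],98.1)
n='side';D=np.load('pics/t_side.npy');C=cloud(n,D);im=cv2.imread('pics/t_side.png')
X=C[...,0];Y=C[...,1];Z=C[...,2]
# points along the arm bar: within 9mm of the arm's vertical plane
a=np.radians(8.1);u=np.array([-np.cos(a),-np.sin(a)]);h=np.array([.6159,-.023])
s=(X-h[0])*u[0]+(Y-h[1])*u[1]; l=(X-h[0])*u[1]-(Y-h[1])*u[0]
for s0 in np.arange(-.01,.16,.01):
    m=(s>=s0)&(s<s0+.01)&(abs(l)<.009)&(Z>.12)&(Z<.30)
    if m.sum()>2: print(round(s0+.005,3),m.sum(),np.percentile(Z[m],[5,50,95]).round(4))
"
```

```text
clock 32.17 pos [ 0.4794 -0.04    0.1949] toolx yaw 98.3 shift [  -2.3  -75.1 -149.8] roll 0.004 F [-13.9   0.8   6. ] w 0.0136 q6 -1.94
-0.005 4 [0.1335 0.1356 0.1369]
0.005 10 [0.126  0.1358 0.1419]
0.015 10 [0.1374 0.1456 0.1509]
0.025 9 [0.1461 0.1525 0.156 ]
0.035 14 [0.1528 0.1604 0.1663]
0.045 7 [0.1604 0.1704 0.1726]
0.055 12 [0.1652 0.174  0.1811]
0.065 11 [0.172  0.179  0.1854]
0.075 10 [0.1781 0.1877 0.1941]
0.085 6 [0.1897 0.1954 0.1979]
0.095 10 [0.1875 0.1928 0.1978]
0.105 18 [0.1206 0.1237 0.1916]
0.115 15 [0.1204 0.1224 0.1245]
0.125 4 [0.1329 0.2092 0.2287]
0.135 4 [0.201  0.2157 0.2358]
0.145 43 [0.2169 0.2795 0.2984]
0.155 4 [0.2893 0.2937 0.2988]
```

The grip has crept off the ball's far side (opening 13.6 mm), with the arm at about 0.6 rad. The force readings show the hinge holding itself there, so I'll open, look, and take the ball again on its centre.

Call:
move_arm([
  [25,[0,0,0],0],
  [40,[0,0,0],0],
  [50,[0,-3,0],0],
  [50,[0,-6,0],0],
])

```text
clock: 32.5
eef_pos: [0.4885, -0.0399, 0.2027]
tcp_rot: [0.463, -0.463, -0.534, 0.535]
ft_force: [0.0, 0.3, -0.7]
width: 0.0428
```

```bash
cat > arm.py <<'E'
from tool import *
def arm(tag):
    D=np.load(f'pics/{tag}_side.npy');C=cloud('side',D);X=C[...,0];Y=C[...,1];Z=C[...,2]
    a=np.radians(8.1);u=np.array([-np.cos(a),-np.sin(a)]);h=np.array([.6159,-.023])
    s=(X-h[0])*u[0]+(Y-h[1])*u[1]; l=(X-h[0])*u[1]-(Y-h[1])*u[0]
    m=(s>.015)&(s<.09)&(abs(l)<.009)&(Z>.125)&(Z<.30)&(D>0)
    k=np.polyfit(s[m],Z[m],1); r=Z[m]-np.polyval(k,s[m]); mm=abs(r)<.006; k=np.polyfit(s[m][mm],Z[m][mm],1)
    th=np.arctan(k[0]); c=h+.148*np.cos(th)*u
    print("theta",th.round(3),"n",mm.sum(),"zfit at hinge",k[1].round(4),"ball pred",c.round(4),(.13+.148*np.sin(th)).round(4),"along",(.148*np.cos(th)).round(4))
E
python3 -c "
from arm import *
from snap import *
snap('u'); arm('t'); arm('u')
goto([.495,-.0402,.206],98.1)
a=cv2.imread('pics/u_side.png')
def c(im,x,y): return cv2.resize(im[y:y+110,x:x+110],None,fx=5.4,fy=5.4,interpolation=cv2.INTER_CUBIC)
cv2.imwrite('pics/u_c.png',c(a,205,110))"
```

```text
theta 0.606 n 61 zfit at hinge 0.1362 ball pred [ 0.4955 -0.0401] 0.2143 along 0.1217
theta 0.539 n 50 zfit at hinge 0.1395 ball pred [ 0.4901 -0.0409] 0.2059 along 0.127
clock 32.6 pos [ 0.4893 -0.0398  0.2036] toolx yaw 98.26 shift [-1.3 -2.4 -5.6] roll 0.003 F [ 0.6  0.4 -0.2] w 0.0422 q6 -1.94
```

View pics/u_c.png

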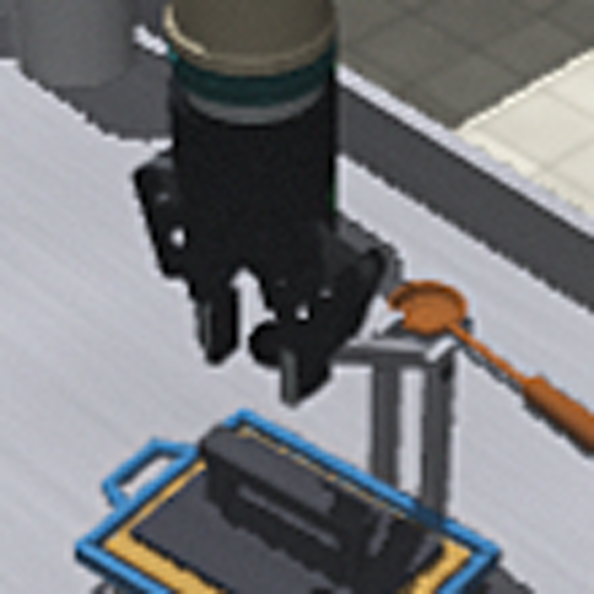

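The arm stays put at about 0.57 rad with the grip open; the ball is at (262,345) in the crop. Since the hinge holds itself, I'll push the ball down from above with shut fingers, which is simpler than gripping a sphere.

Call:
move_arm([
  [50,[-1,-15,0],0],
  [50,[-1,-35,-2],0],
  [30,[-1,-45,-3],0],
  [10,[-1,-45,-3],0],
  [0,[-1,-45,-3],0],
  [0,[-1,-45,-3],0],
  [0,[-1,-45,-3],0],
  [0,[-1,-45,-3],0],
], force=40)

```text
clock: 33.27
eef_pos: [0.4912, -0.0396, 0.247]
tcp_rot: [0.463, -0.462, -0.534, 0.535]
ft_force: [-0.0, 0.2, -0.4]
width: 0.0003
```

```bash
python3 -c "
from arm import *
from snap import *
snap('v'); arm('v')
goto([.491,-.0405,.222],98.1)
a=cv2.imread('pics/v_side.png')
def c(im,x,y): return cv2.resize(im[y:y+110,x:x+110],None,fx=5.4,fy=5.4,interpolation=cv2.INTER_CUBIC)
cv2.imwrite('pics/v_c.png',c(a,205,110))
n='side';D=np.load('pics/v_side.npy');C=cloud(n,D);X=C[...,0];Y=C[...,1];Z=C[...,2]
m=(a.max(2)<60)&(abs(X-.49)<.03)&(abs(Y+.04)<.03)&(Z>.195)&(Z<.225);print(m.sum(),np.argwhere(m).mean(0)[::-1],C[m].mean(0),np.percentile(Z[m],[5,95]))
"
```

```text
theta 0.628 n 71 zfit at hinge 0.1356 ball pred [ 0.4974 -0.0399] 0.217 along 0.1197
clock 33.37 pos [ 0.4914 -0.0397  0.2474] toolx yaw 98.27 shift [-0.8 25.4  0.5] roll 0.003 F [ 1.  -0.2  0.2] w -0.0001 q6 -1.94
37 [255.45945946 174.81081081] [ 0.49449423 -0.0440343   0.21888639] [0.21179125 0.22408861]
```

View pics/v_c.png

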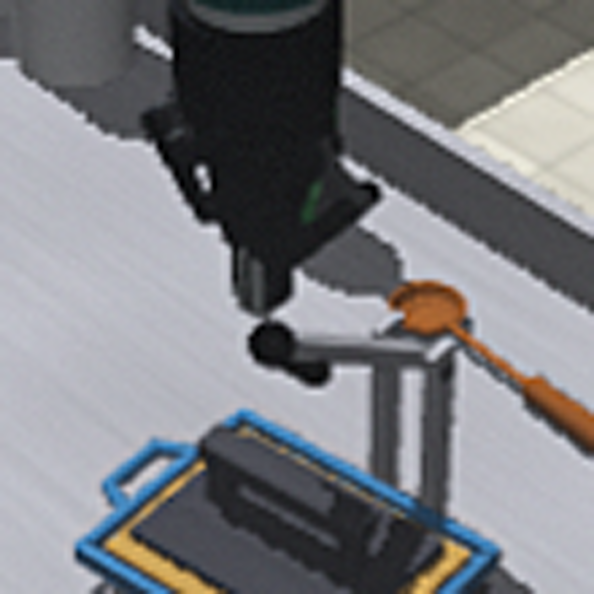

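Call:
move_arm([
  [0,[-1,8,-5],0],
  [0,[-1,16,-5],0],
  [0,[-1,20,-5],0],
  [0,[-1,25,-2],0],
  [0,[-1,30,1.5],0],
  [0,[-1,34,4],0],
  [0,[-1,39,6.5],0],
  [0,[-1,44,8.5],0],
  [0,[-1,48,10.5],0],
  [0,[-1,48,10.5],0],
])

```text
clock: 34.2
eef_pos: [0.4807, -0.0421, 0.199]
tcp_rot: [0.463, -0.462, -0.535, 0.535]
ft_force: [-0.4, -0.1, -0.0]
width: 0.0003
```

```bash
python3 -c "
from arm import *
from snap import *
snap('w'); arm('w')
goto([.491,-.0405,.222],98.1)
a=cv2.imread('pics/w_side.png')
def c(im,x,y): return cv2.resize(im[y:y+110,x:x+110],None,fx=5.4,fy=5.4,interpolation=cv2.INTER_CUBIC)
cv2.imwrite('pics/w_c.png',c(a,205,110))
"
```

```text
theta 0.401 n 92 zfit at hinge 0.1347 ball pred [ 0.481  -0.0422] 0.1878 along 0.1362
clock 34.3 pos [ 0.4818 -0.0422  0.1998] toolx yaw 98.25 shift [  0.4 -22.2  -9.4] roll 0.003 F [ 0.4 -0.2  0.6] w 0.0001 q6 -1.95
```

View pics/w_c.png

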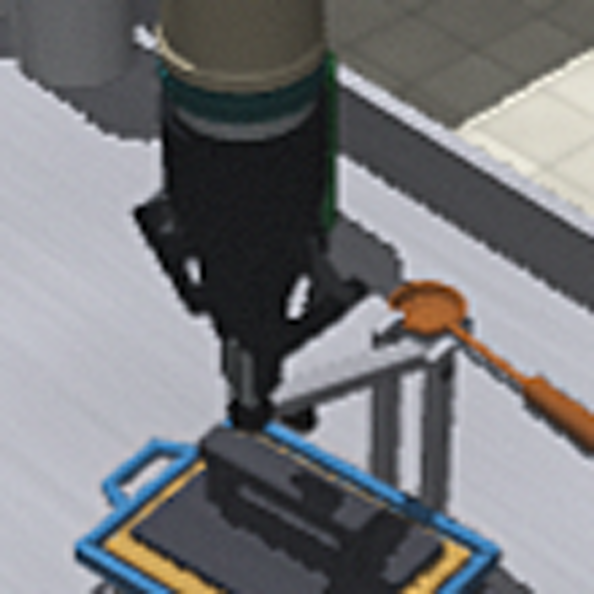

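The arm followed to 0.40 rad, as predicted. Pushing on toward 0.15, then slowly.

Call:
move_arm([
  [0,[0,4,1.5],0],
  [0,[0,9,3.5],0],
  [0,[0,14,5],0],
  [0,[0,19,6.5],0],
  [0,[0,24,7.8],0],
  [0,[0,28,8.7],0],
  [0,[0,32,9.5],0],
  [0,[0,35,10],0],
  [0,[0,35,10],0],
])

```text
clock: 35.05
eef_pos: [0.4713, -0.0435, 0.1642]
tcp_rot: [0.463, -0.462, -0.535, 0.535]
ft_force: [0.2, 0.3, -1.1]
width: 0.0003
```

Call:
move_arm([
  [0,[0,1,0.2],0],
  [0,[0,2,0.4],0],
  [0,[0,3,0.5],0],
  [0,[0,3,0.5],0],
])

```text
clock: 35.38
eef_pos: [0.4712, -0.0437, 0.1619]
tcp_rot: [-0.463, 0.463, 0.535, -0.535]
ft_force: [-0.1, 0.3, -0.2]
width: -0.0001
```

```bash
python3 -c "
from arm import *
from snap import *
snap('x'); arm('x')
goto([.4697,-.0439,.1557],98.1)
"
```

```text
theta 0.13 n 112 zfit at hinge 0.1349 ball pred [ 0.4706 -0.0437] 0.1492 along 0.1467
clock 35.48 pos [ 0.4713 -0.0438  0.1621] toolx yaw 98.26 shift [0.1 6.4 1.6] roll 0.003 F [-0.2  0.1  0. ] w -0.0001 q6 -1.95
```

Call:
move_arm([
  [0,[0,1,0.1],0],
  [0,[0,2,0.2],0],
  [0,[0,3,0.4],0],
  [0,[0,3,0.4],0],
])

```text
clock: 35.82
eef_pos: [0.4706, -0.0438, 0.1588]
tcp_rot: [0.463, -0.463, -0.535, 0.535]
ft_force: [0.3, 0.7, 0.2]
width: -0.0002
```

Call:
move_arm([
  [0,[0,0.7,0.1],0],
  [0,[0,1.5,0.1],0],
  [0,[0,1.5,0.1],0],
])

```text
clock: 36.07
eef_pos: [0.4706, -0.0438, 0.1573]
tcp_rot: [0.463, -0.463, -0.535, 0.535]
ft_force: [-0.1, 1.0, 0.1]
width: 0.0001
```

Call:
move_arm([
  [0,[0,0.7,0.1],0],
  [0,[0,1.5,0.1],0],
  [0,[0,1.5,0.1],0],
])

```text
clock: 36.32
eef_pos: [0.4706, -0.0439, 0.1561]
tcp_rot: [-0.463, 0.463, 0.535, -0.535]
ft_force: [-0.8, 0.6, 1.1]
width: -0.0001
```

```bash
python3 -c "
from arm import *
from snap import *
snap('y'); arm('y')
goto([.4697,-.0439,.1557],98.1)
a=cv2.imread('pics/y_side.png')
def c(im,x,y): return cv2.resize(im[y:y+110,x:x+110],None,fx=5.4,fy=5.4,interpolation=cv2.INTER_CUBIC)
cv2.imwrite('pics/y_c.png',c(a,205,110))
"
```

```text
theta 0.101 n 109 zfit at hinge 0.1346 ball pred [ 0.4701 -0.0437] 0.145 along 0.1472
clock 36.42 pos [ 0.4706 -0.0439  0.1561] toolx yaw 98.26 shift [0.1 0.4 0.8] roll 0.003 F [-0.9  0.4  0.4] w 0.0002 q6 -1.96
```

View pics/y_c.png

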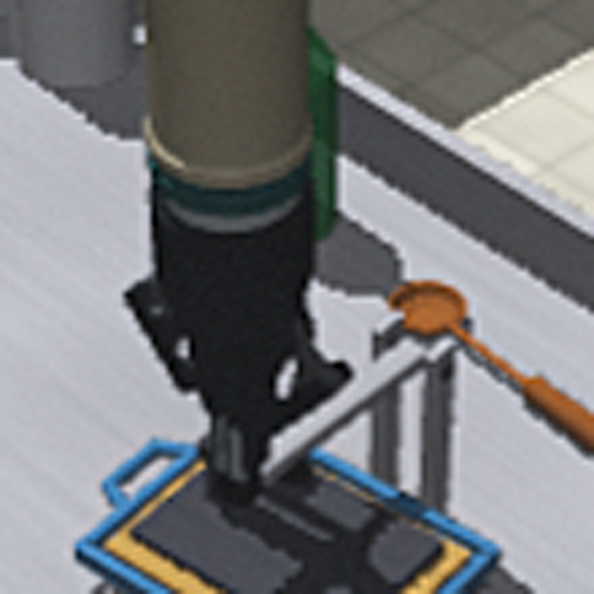

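The arm is at 0.10 rad and contact should be about 1 mm away. Feeling for it.

Call:
move_arm([
  [0,[0,0.5,0],0],
  [0,[0,1,0],0],
  [0,[0,1,0],0],
])

```text
clock: 36.67
eef_pos: [0.4706, -0.0439, 0.1558]
tcp_rot: [-0.463, 0.463, 0.535, -0.535]
ft_force: [-2.1, 0.6, 5.6]
width: -0.0
```

Call:
move_arm([
  [0,[0,0.5,0],0],
  [0,[0,1,0],0],
  [0,[0,1,0],0],
])

```text
clock: 36.92
eef_pos: [0.4706, -0.0439, 0.1555]
tcp_rot: [-0.462, 0.463, 0.535, -0.535]
ft_force: [-3.7, 1.4, 11.5]
width: -0.0003
```

Firm contact: the force rises to 11 N while the height hardly changes. Backing off upwards and away to check.

Call:
move_arm([
  [0,[0,-2,0],0],
  [0,[0,-8,0],0],
  [0,[0,-30,0],0],
  [0,[0,-60,0],0],
  [0,[0,-100,0],0],
  [0,[0,-130,20],0],
  [0,[0,-130,60],0],
  [0,[40,-130,70],0],
  [0,[80,-130,70],0],
  [0,[120,-130,70],0],
  [0,[120,-130,70],0],
  [0,[120,-130,70],0],
])

```text
clock: 37.92
eef_pos: [0.3835, 0.0664, 0.2843]
tcp_rot: [-0.461, 0.462, 0.536, -0.536]
ft_force: [1.1, -0.2, -0.1]
width: 0.0002
```

```bash
python3 -c "
from arm import *
from pr import *
from snap import *
snap('z'); arm('z'); pr('z')
c=(.506,-.0385)
prof('z','side',c,8.1,'y',[-.056,-.054],half=.1); prof('z','side',c,8.1,'x',[-.078,-.076]);prof('z','top',c,8.1,'x',[-.078,-.076])
n='side';D=np.load('pics/z_side.npy');C=cloud(n,D)
a=cv2.imread('pics/z_side.png');b=cv2.imread('pics/z_top.png')
def c(im,x,y): return cv2.resize(im[y:y+110,x:x+110],None,fx=3.6,fy=3.6,interpolation=cv2.INTER_CUBIC)
cv2.imwrite('pics/z_c.png',np.hstack([c(a,205,140),c(b,200,170)]))
print(bot.observe()['eef_pos'],bot.observe()['ft_force'])
"
```

```text
theta 0.098 n 116 zfit at hinge 0.1345 ball pred [ 0.4701 -0.0438] 0.1445 along 0.1473
z side 918 0.078 (array([ 0.50434095, -0.04496059]), array([0.12120812, 0.15212913]), 8.106873512268066)
  handle 210 0.1212 (array([ 0.51247251, -0.03247133]), array([0.09514844, 0.09393193]), 43.95387649536133)
z top 983 0.0791 (array([ 0.51976144, -0.04249606]), array([0.12196462, 0.15213522]), 7.612066745758057)
  handle 182 0.1235 (array([ 0.50858587, -0.03894057]), array([0.02001741, 0.10912219]), 7.807538986206055)
z side y wood [-81.7  76.8] mid -2.5 blue [-93.5  91.8] mid -0.87
z side x wood [-61.5  57.3] mid -2.12 blue [-76.2  71.3] mid -2.5
z top x wood [-58.7  58.3] mid -0.25 blue [-69.7  74.8] mid 2.5
[0.38428766 0.06446544 0.2840515 ] [-0.4218105   0.10351157  0.36455103]
```

View pics/z_c.png

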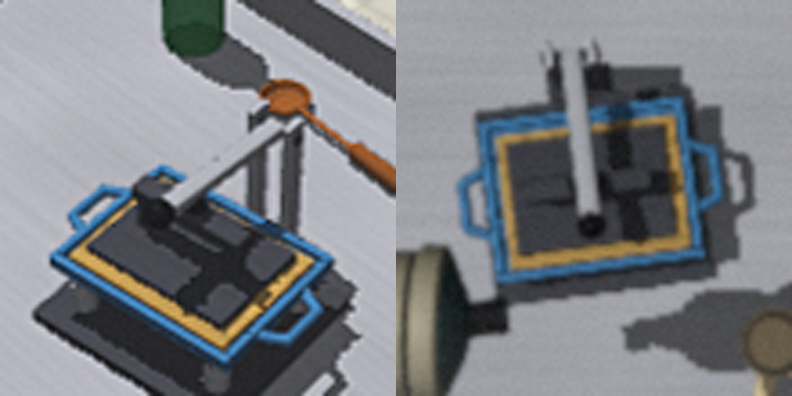

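View pics/z_top.png

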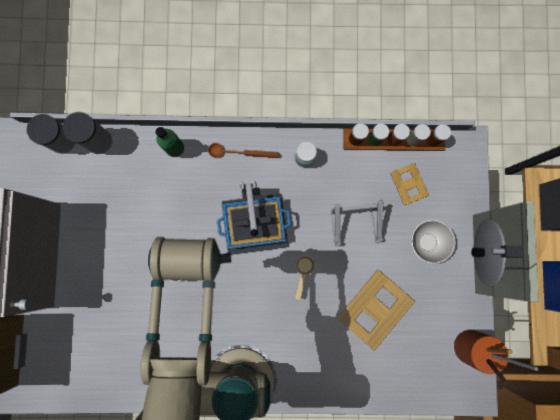

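The arm stays down at 0.098 rad and the robot is clear. One last check that the bystanders haven't moved, then I hand in.

```bash
python3 -c "
import cv2,numpy as np
for n in('side','top'):
    a=cv2.imread(f'pics/a_{n}.png');z=cv2.imread(f'pics/z_{n}.png')
    R={'side':dict(mug=(150,178,38,42),scoop=(222,262,58,40),spoon=(285,160,48,42),jar=(334,188,34,38),bowl=(383,332,66,60)),'top':dict(spoon=(206,142,76,18),jar=(293,142,28,26),oil=(154,124,32,36),bowl=(410,220,48,46),scoop=(292,255,28,46))}[n]
    for k,(x,y,w,h) in R.items():
        t=cv2.cvtColor(a[y:y+h,x:x+w],6);s=cv2.cvtColor(z[y-8:y+h+8,x-8:x+w+8],6)
        _,v,_,l=cv2.minMaxLoc(cv2.matchTemplate(s,t,cv2.TM_CCOEFF_NORMED));print(n,k,round(v,2),(l[0]-8,l[1]-8))
from plant import bot
print(bot.job_done())
"
```

```text
side mug 1.0 (0, 0)
side scoop 0.6 (0, 0)
side spoon 0.99 (0, 0)
side jar 1.0 (0, 0)
side bowl 1.0 (0, 0)
top spoon 1.0 (0, 0)
top jar 1.0 (0, 0)
top oil 1.0 (0, 0)
top bowl 1.0 (0, 0)
top scoop 0.54 (0, 0)
the job is handed in; nothing more can be done
None
```

The job is done and handed in at about 38 s: the board is in the griddle, the press is on it, and the hold-down pad rests on the press's handle.

- **Griddle height:** fingertip touch and the camera together put the inner floor at about 62.6 mm.
- **Board:** I set its low edge on the floor and pivoted it flat at about 5–9 N. It lay flat (about 0.3° tilt) and square, inside the rim. It is not quite centred: it sits 2–3 mm toward the robot side. My attempt to slide it back moved it only 1–1.5 mm.
- **Press:** lowered until contact showed and eased off before letting go, peaking at about 9 N. It is centred over the stand to about 1 mm and square to about 1°.
- **Hold-down arm:** my first grip on its ball slipped off at about 0.6 rad, with up to 23 N at the wrist. The arm stayed there, so I pushed it down from above with shut fingers until the pad met the handle at about 11 N. It stayed at 0.098 rad after I backed away; 0.095 was expected.
- **Other things:** the mug, spoon, jar, bowl and oil bottle had not moved. The scoop matched best in its original place but poorly (0.54–0.6), most likely because the robot's shadow falls on it. Early on I also moved the wrong way once, at a safe height and touching nothing.

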